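# Stack the parts tote on the loaded bin

### The arm

A 6-joint arm with a two-finger parallel gripper is mounted at the origin on the work surface. World frame = base frame: x ahead of the robot, y to its left, z up, the work surface at z = 0. Lengths are in mm, angles in degrees, forces in N, time in s.
With the tool pointing down it reaches from about 350 to 850 mm from the base axis. Payload 8.1 kg.
Tool frame: the origin (TCP) lies at the very end of the fingers, on their centre line; the grasp point (between the pads) lies 19 mm behind it; z points along the fingers, y is the direction in which the jaws open and shut (so a half turn about z gives the same grasp; the last joint's range is limited). The gripper opens to 85 mm and grips with 20 to 120 N. Pads are 22 mm wide; open, the fingers measure 114 mm over their backs; the gripper's body (76 mm by 85 mm) begins 54 mm behind the grasp point. The pads swing forward as they close: fully open they stand 13 mm farther back than shut.
Start: joints at [-81.154, 7.471, 85.268, -0, 87.261, -4.893], TCP at [142.525, -582.831, 231.292] pointing down, gripper open.
Joint ranges: [-169.43, 169.43], [-51.17, 129.36], [1.28, 143.12], [-76.62, 256.62], [0, 156.53], [-152.29, 152.29]. Speed limits (degrees/s): [136.94, 136.94, 159.86, 180, 180, 180].

### API

Orientations are given as [roll, pitch, yaw] about the fixed x, y, z axes, in that order (R = Rz(yaw) Ry(pitch) Rx(roll)).
In Python, from bench import sensors, viewer, job gives the robot as it stands.
- The arm moves only by the shell command python3 -m pendant 'ROWS' [FORCE]. ROWS is JSON, one flat list of numbers, 5 for each row, row after row: the shift along the world's x, y, z in mm, then the turn about the world's z in rad, then the finger opening in mm, from 0 to 85.4. In form: [x, y, z, twist, hand, x, y, z, twist, hand, ...]. A call has 1 to 12 rows; each row shifts and turns the pose as measured when the row begins; what a row does not reach is not made up. A row lasts 1/12 s, in which the tool goes at most 41.7 mm and 7.16 degrees, less where a joint would pass 70% of its speed; a pose out of reach is approached as far as the arm can. A call with a gripper value outside its range is refused whole. The fingers move at their own pace and stop on an object; FORCE is the grip in N (left out, the last holds). Time passes only in rows, so rows that do not move let the fingers close. It gives the time, the measured TCP pose, the force and the opening at its end, in the units of the state.
- sensors.sense(): the state, without advancing time (a new reading comes with each control period).
- viewer.snapshot(name): name is "scene" or "side" or "wrist"; returns a dict with "frame" (384x512x3 uint8, blue, green, red), "z_map" (384x512 float32, mm along the optical axis (not along the pixel's ray), 0 where there is no reading), "fx", "fy", "cx", "cy" (pixels), "view" (4x4, takes a point from world to camera coordinates). Camera axes: x right, y down, z forward; pixel columns grow to the right and rows downward; lengths in mm; the calibration is good to about 2 mm. A picture is of the moment at which its call begins.
- job.hand_in(): hands the job in, once; it reports no verdict.
The state is a dict: "time": time; "joint_pos": joint angles; "qd": joint speeds; "joint_efforts": joint torques, N m; "tool_pos": TCP position; "tcp_rot": TCP orientation; "ft_force": force on the tool from outside, world axes, zero at the start; "wrist_torque": the same for the moment, N m; "finger_gap": finger opening in mm.
Only numpy, scipy, OpenCV 4.12 (cv2) and the standard library are available. Lean on these libraries where they do the work, as an engineer would, in place of code of your own. Each camera call takes 0.05 s, during which the arm holds its last target.

### The job

The bin screwed to the bench already holds collars, so the tote with the grip block must be stacked on top of it, not nested inside: turn the tote half round so that its low end is at the same end as the bin's, and set it gently on the bin's rails, just short of the notches on the side of the bin's high end. Then slide it lightly along the rails, by feel, until all four feet drop into the notches, and leave it there level, fully down and released. Nowhere press or knock the tote hard against the bin, do not tip it over, and leave the other things on the bench alone.

Things in the scene. Friction and masses are not known exactly. Their poses are not given: they have to be found in the camera images.
- bin: Open grey steel bin screwed to the bench, 220 (x) x 148 (y) x 80 mm high, two loose collars 34 high inside. Origin: centre of its underside; z up, x along its length towards its low end, whose end wall is 40 high (other end 80). Inside 124 wide; long walls at |y| 62 to 74, with full-height slots at x -44 to -16 and +56 to +84. A U-shaped steel stacking frame, 182 wide, is clamped round it.
- bin_rim (a point): Centre of the bin's mouth, 80 mm above its underside, at wall-top height; axes as the bin's. The frame carries 8 mm high rail pieces lying on the long walls (tops 88 above the bench, |y| 62 to 86). Each has a notch 15 mm wide along x, open down to the wall top, with 20 mm of flat rail on the notch's -x side and 8 mm on its +x side.
- notch_rear (a point): Mid-width point between the two rear notches (x = -70 in the bin, at wall-top height 80) IF the frame were clamped centrally. In truth the frame was last clamped shifted along the bin's x by anything from -10 to +10 mm, all four notches alike; no reading gives this shift. The clamp holds against 100 N.
- notch_front (a point): The same for the two front notches (x = +30 in the bin), with the same unknown shift.
- tote_mid (a point): Loose open grey steel tote, 0.4 to 0.7 kg, body 170 (x) x 108 (y) x 60 mm high, walls 4. This point: its centre, 30 above its underside. z up, x towards its low end, whose wall is 28 high (other end 60). Low end at the bin's low end: it stacks (underside 88 above the bench riding on the rails, 80 in the notches). The other way round its feet match the bin's slots and it nests inside.
- tote_feet (a point): Centre of the tote's four feet, on its underside, 20 mm behind its centre (x = -20); axes as the tote's. The feet are solid blocks 12 long (x) and 10 high at the underside, sticking out sideways from |y| 54 to 77, at tote x = -70 and x = +30 on both sides. Hard on hard: touching down at 12 mm/s already knocks with up to 25 N.
- tote_handle (a point): Centre of the tote's grip: an upright black square block 30 (x) x 30 (y) x 36 mm high, from 86 to 122 above the tote's underside (this point 104 above it, 74 above tote_mid), standing on a flat steel bar (20 wide, 10 thick) that bridges the tote's middle from wall to wall along y. It can be grasped from above across either pair of its faces.
- tote_front (a point): Middle of the tote's low end, 85 mm from its centre along its x, 30 above its underside; shows which way round the tote is.
- spray: Bystander: upright aluminium can, dia 52, 140 high; origin at its underside.
- brush: Bystander: wire brush lying flat; origin at its underside.
- hammer: Bystander: hammer lying flat; origin at its underside.
- cup: Bystander: steel cup, dia 60, 60 high; origin at its underside.
- hoop: Bystander: flat steel ring, dia 100, 10 high; origin at its underside.
- plates: Bystander: steel block 90 x 60 x 30; origin at its underside.
Things that resemble listed ones, but are neither listed nor needed, are in the scene too. Leave any blue or yellow look-alike of the part that bears tote_mid alone.

How it is judged (in metres and radians):
On the way:
1. the tote, turned with its low end at the bin's low end, rides on the rails: touching them, level, not yet in the notches (x of tote_front in the frame of bin above 0.05 m and contact force between tote and bin above 0.5 N and z of tote_mid in the frame of bin between 0.1155 and 0.1225 m and x of tote_mid in the frame of bin between -0.04 and 0.03 m and angle between tote_mid's own z axis and vertical below 0.06 rad), for 0.2 s.
At the end, for the whole second after the job is handed in: The tote stands stacked on the bin, low end at the bin's low end, all four feet down in the notches (its centre 107 to 112.5 mm above the bench, within 16 mm of the bin's centre along the bin and 12 mm across it), level within 0.03 rad, at rest and released (x of tote_front in the frame of bin above 0.05 m and angle between tote_mid's own z axis and vertical below 0.03 rad and z of tote_mid in the frame of bin between 0.107 and 0.1125 m and x of tote_mid in the frame of bin between -0.016 and 0.016 m and y of tote_mid in the frame of bin between -0.012 and 0.012 m and linear speed of tote below 0.02 m/s); the robot touches nothing.
It fails at once if the tote is pressed or knocked against the bin or its frame with more than 35 N (contact force between tote and bin above 35 N).
It fails at once if the tote is tipped by more than 0.6 rad (angle between tote_mid's own z axis and vertical above 0.6 rad).
It fails at once if a bystander is moved by more than 30 mm (distance of any of spray, brush, hammer, cup, hoop, plates from where it was at the start of the episode above 0.03 m).
It also fails if it takes over 61 s, if anything falls off the work surface, if the arm or the gripper's body presses on something with over 40 N, if the wrist force passes 120 N, or if a joint passes its speed limit or range.

## Working session

There is one attempt and no reset: what is moved stays moved. The work goes in short steps, Python scripts to look and compute and a shell command to move; the robot and the scene stay as the last step left them, time stands still between calls to the robot, and variables do not carry over. Pictures are saved under pics/ and viewed, and the job is handed in when it is done.

```bash
ls; mkdir -p pics; python3 - <<'E'
from bench import sensors, viewer
import cv2
s=sensors.sense(); print(s)
for n in ["scene","side","wrist"]:
    d=viewer.snapshot(n); cv2.imwrite(f"pics/{n}0.png",cv2.resize(d["frame"],None,fx=1.5,fy=1.5)); print(n,d["fx"],d["cx"],d["cy"],d["view"].round(3).tolist())
E
```

```text
pics
{'time': 0.0, 'joint_pos': array([-8.11516742e+01,  7.51508649e+00,  8.53294975e+01,  9.09255614e-05,
        8.72574360e+01, -4.89409705e+00]), 'qd': array([-0.07879581,  0.07293337, -0.05399957,  0.06744131,  0.00416931,
       -0.01628611]), 'joint_efforts': array([ 1.70749594e-03, -5.69399071e+01, -5.00545979e+01, -7.93343725e-05,
        1.50383130e-02,  1.71107109e-05]), 'tool_pos': array([ 142.46521516, -582.30117734,  230.24251889]), 'tcp_rot': array([-1.79898360e+02, -8.79423632e-03,  1.37424106e+01]), 'ft_force': array([ 0.7147723 , -0.42425306,  0.17435917]), 'wrist_torque': array([-0.00426744, -0.00398657,  0.01536604]), 'finger_gap': 85.27157111964574}
scene 372.8579993195355 258.3308262439696 195.5455522800342 [[0.605, 0.796, -0.003, -237.202], [0.692, -0.527, -0.494, -396.45], [-0.394, 0.297, -0.87, 1753.46], [0.0, 0.0, 0.0, 1.0]]
side 370.56488150707526 260.80030238972716 193.05770941934662 [[0.938, -0.347, -0.0, -565.412], [-0.194, -0.524, -0.83, 112.514], [0.288, 0.778, -0.558, 1425.504], [0.0, 0.0, 0.0, 1.0]]
wrist 312.63063532683015 253.1919809355023 189.0251039729456 [[0.237, -0.972, -0.003, -598.009], [-0.922, -0.226, 0.315, -39.758], [-0.307, -0.072, -0.949, 381.065], [0.0, 0.0, 0.0, 1.0]]
```

View pics/scene0.png

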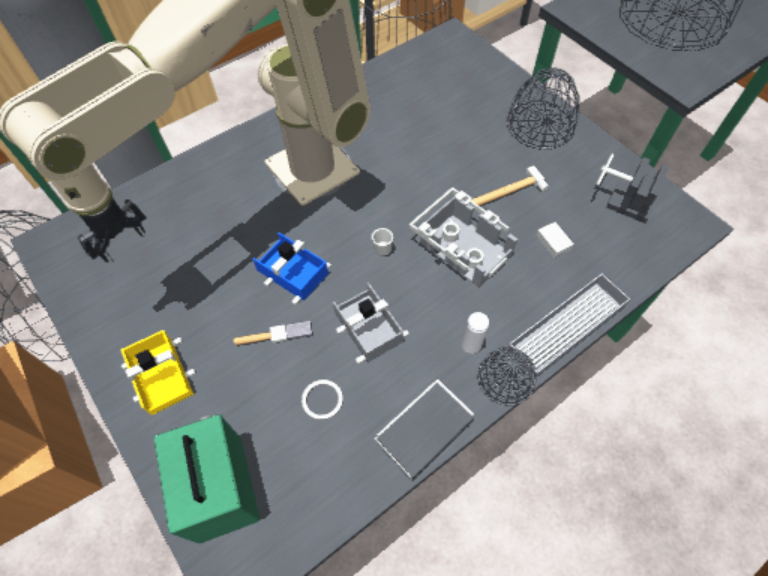

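View pics/side0.png

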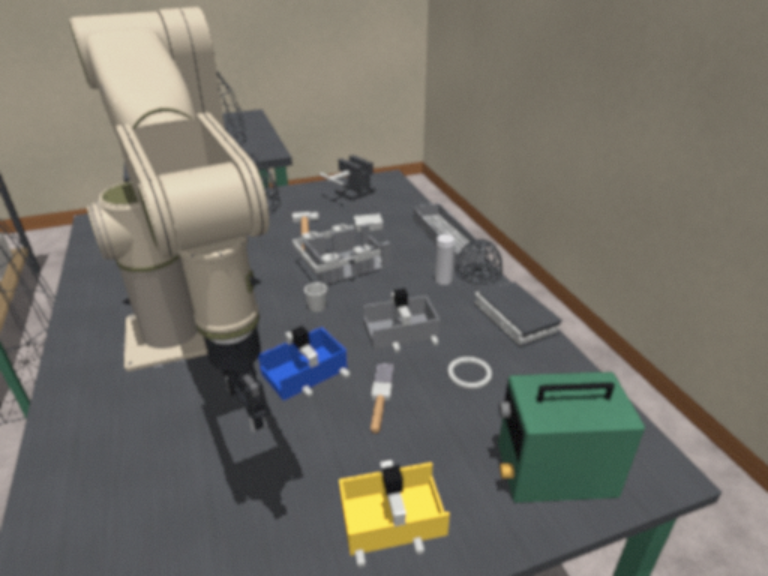

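View pics/wrist0.png

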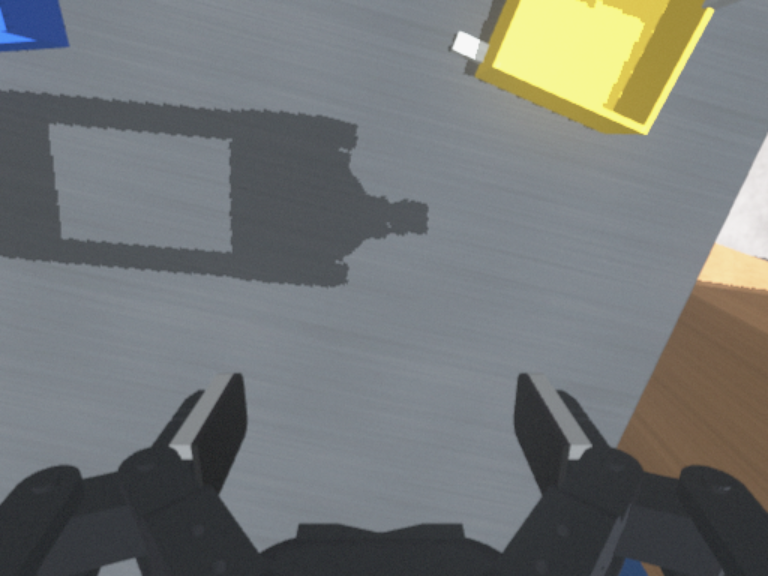

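The scene picture shows the grey tote at about (368,322) in the 1.5x picture, with its block at (367,309). The bin is at (463,235), the blue tote at (290,265) and the yellow one at (157,370). Next I'll measure enlarged crops and a top-down height map.

```bash
cat > h.py <<'E'
import numpy as np, cv2
from bench import sensors, viewer
def pts(d):
    z=d["z_map"]; h,w=z.shape; v,u=np.mgrid[:h,:w]
    c=np.stack([(u-d["cx"])/d["fx"]*z,(v-d["cy"])/d["fy"]*z,z,np.ones_like(z)],-1)
    p=c@np.linalg.inv(d["view"]).T
    p[z<=0]=np.nan
    return p[...,:3]
def proj(d,P):
    P=np.atleast_2d(P); c=np.c_[P,np.ones(len(P))]@d["view"].T
    return np.c_[d["fx"]*c[:,0]/c[:,2]+d["cx"],d["fy"]*c[:,1]/c[:,2]+d["cy"]]
E
python3 - <<'E'
from h import *
d=viewer.snapshot("scene"); f=d["frame"]; np.savez("s0.npz",**d)
a=cv2.resize(f[120:192,265:350],None,fx=7,fy=7,interpolation=cv2.INTER_CUBIC); cv2.imwrite("pics/bin1.png",a)
a=cv2.resize(f[180:245,215:280],None,fx=8,fy=8,interpolation=cv2.INTER_CUBIC); cv2.imwrite("pics/tote1.png",a)
p=pts(d)
# surface check
print("bench z", np.nanmedian(p[200:215,300:310,2]), p[206,245], p[185,305])
r=p[180:245,215:280].reshape(-1,3); 
for lo,hi in [(100,135),(74,92),(45,66)]:
    m=(r[:,2]>lo)&(r[:,2]<hi); q=r[m]; print(lo,hi,len(q),q.min(0).round(1),q.max(0).round(1),np.median(q,0).round(1))
r=p[120:192,265:350].reshape(-1,3)
for lo,hi in [(95,200),(84,92),(74,84)]:
    m=(r[:,2]>lo)&(r[:,2]<hi); q=r[m]; 
    if len(q): print(lo,hi,len(q),q.min(0).round(1),q.max(0).round(1),np.median(q,0).round(1))
E
```

```text
bench z 0.6468009996403907 [ 568.79139115 -195.3089      124.9756113 ] [581.86902424 100.72940591  -6.26884075]
100 135 90 [ 539.5 -205.6  100.2] [ 573.1 -173.5  126.7] [ 559.9 -192.5  120.4]
74 92 120 [ 541.7 -244.    74. ] [ 572.1 -135.    91.9] [ 558.6 -208.2   86.1]
45 66 207 [ 363.5 -249.7   45.1] [ 645.9 -129.3   65.7] [ 604.8 -198.9   58.1]
95 200 1 [424.9 221.8  96.4] [424.9 221.8  96.4] [424.9 221.8  96.4]
84 92 197 [404.9  74.6  84. ] [621.1 272.2  91.9] [508.  128.2  87.9]
74 84 355 [375.9  68.9  74. ] [641.7 278.2  84. ] [482.8 148.6  78.8]
```

View pics/bin1.png

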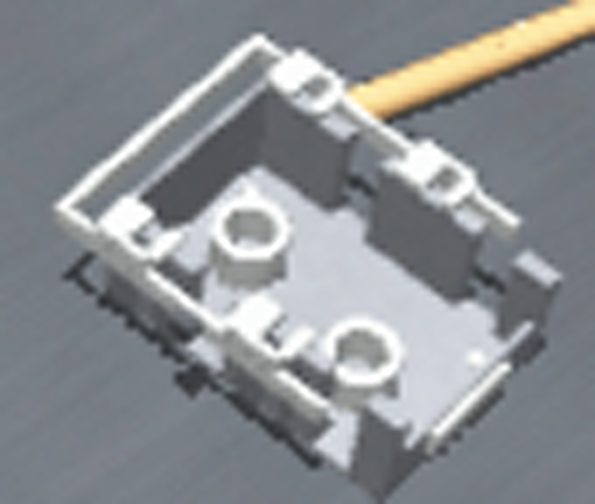

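View pics/tote1.png

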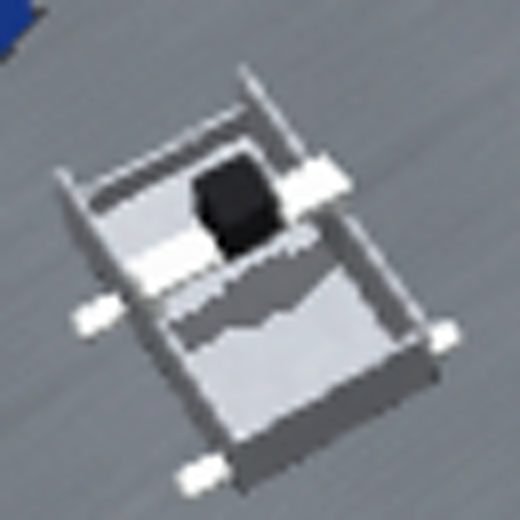

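```bash
python3 - <<'E'
from h import *
d=dict(np.load("s0.npz")); 
s=viewer.snapshot("side"); w=viewer.snapshot("wrist")
for n,x in (("scene",d),("side",s),("wrist",w)): print(n,"cam centre",np.linalg.inv(x["view"])[:3,3].round(0))
p=pts(d)
q=p[180:245,215:280].reshape(-1,3); q=q[(q[:,0]>450)]
def rect(q,name):
    r=cv2.minAreaRect(q[:,:2].astype(np.float32)); print(name,len(q),r)
rim=q[(q[:,2]>40)&(q[:,2]<66)]; rect(rim,"rim")
blk=q[(q[:,2]>112)]; rect(blk,"block")
bar=q[(q[:,2]>74)&(q[:,2]<90)]; rect(bar,"bar")
q=p[120:192,265:350].reshape(-1,3); q=q[(q[:,2]>70)&(q[:,2]<95)]; rect(q,"bin top")
q=p[120:192,265:350].reshape(-1,3); q=q[(q[:,2]>60)&(q[:,2]<95)]; rect(q,"bin")
for n,c in dict(binll=(285,205)).items(): pass
# crop pixel picks (bin crop scale7 offset 265,120; tote scale8 offset 215,180)
for n,(x,y) in dict(lowL=(435,440),lowR=(505,370),uL=(65,207),uR=(260,40),padRR=(315,75),padFR=(437,172),padRL=(130,220),padFL=(262,318)).items():
    u,v=265+(x+.5)/7-.5,120+(y+.5)/7-.5; print(n,p[int(round(v)),int(round(u))].round(0))
E
```

```text
scene cam centre [1109. -541. 1329.]
side cam centre [  142. -1247.   889.]
wrist cam centre [ 222. -562.  373.]
rim 241 ((557.3624267578125, -189.38221740722656), (110.3600845336914, 171.24951171875), 85.15917205810547)
block 72 ((555.671142578125, -190.0047607421875), (30.917909622192383, 32.88599395751953), 84.58345031738281)
bar 112 ((557.7429809570312, -189.6654052734375), (108.6233139038086, 24.64842987060547), 85.62285614013672)
bin top 697 ((507.7557373046875, 176.12847900390625), (250.7768096923828, 206.45449829101562), 9.00223159790039)
bin 934 ((507.87939453125, 176.12582397460938), (250.78468322753906, 206.46339416503906), 8.899839401245117)
lowL [641. 162.  34.]
lowR [630. 228.  34.]
uL [402.  74.  74.]
uR [380. 246.  82.]
padRR [425. 250.  89.]
padFR [523. 258.  88.]
padRL [442.  89.  90.]
padFL [539. 109.  84.]
```

Tote rim rectangle measures 110x171 (it should be 108x170), centre about (557,-189). The block and bar agree, at about (556,-190). The long axis is at -4.8° and the low end should point to world -x. The bin is at about (508,176), yaw about 9°. I'll bring the wrist camera over the tote first, then the bin.

```bash
python3 -m pendant '[28,33,4,-0.027,85,28,33,4,-0.027,85,28,33,4,-0.027,85,28,33,4,-0.027,85,28,33,4,-0.027,85,28,33,4,-0.027,85,28,33,4,-0.027,85,28,33,4,-0.027,85,28,33,4,-0.027,85,28,33,4,-0.027,85,28,33,4,-0.027,85,28,33,4,-0.027,85]'; python3 - <<'E'
from h import *
d=viewer.snapshot("wrist"); np.savez("w1.npz",**d)
cv2.imwrite("pics/w1.png",cv2.resize(d["frame"],None,fx=1.5,fy=1.5))
print(sensors.sense()["tool_pos"],sensors.sense()["tcp_rot"],sensors.sense()["joint_pos"])
E
```

```text
time: 1.3
tool_pos: [459.3, -199.0, 274.6]
tcp_rot: [-179.8, -0.0, -6.5]
ft_force: [0.3, -0.5, 0.1]
finger_gap: 85.0
[ 463.51549542 -193.22060155  275.41390466] [-179.64212805   -0.2245103    -6.34062137] [-28.78529819  -8.78184582  96.8251778    0.41670401  91.88574901
  67.56859214]
```

View pics/w1.png

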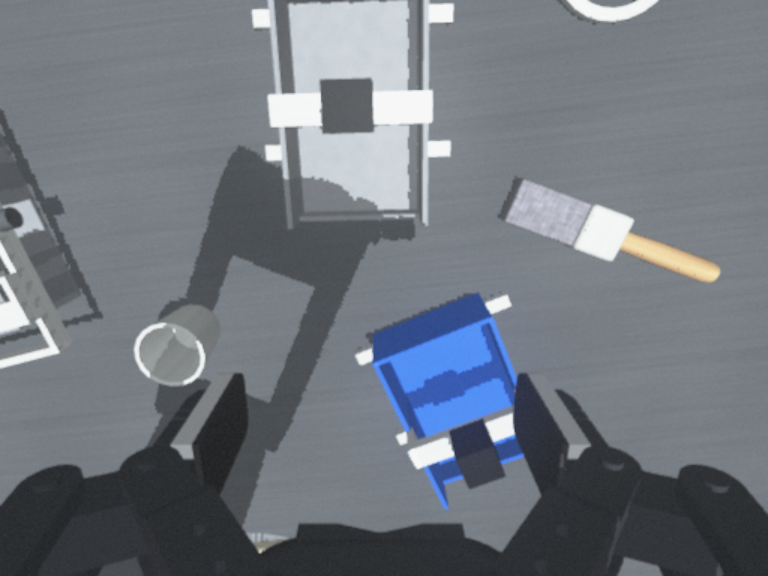

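The wrist picture shows the tote's low end wall at row 217, on the robot side. Its block is at (347,105), and the bar and feet are visible. The blue look-alike lies behind the tool.

```bash
python3 - <<'E'
from h import *
d=dict(np.load("w1.npz")); p=pts(d)
q=p[0:160,150:320].reshape(-1,3); q=q[np.isfinite(q[:,0])&(q[:,0]>440)]
def rect(q,name): print(name,len(q),cv2.minAreaRect(q[:,:2].astype(np.float32)),np.median(q,0).round(1))
rect(q[q[:,2]>115],"block"); rect(q[(q[:,2]>78)&(q[:,2]<92)],"bar"); rect(q[(q[:,2]>52)&(q[:,2]<66)],"rim")
f=q[(q[:,2]>5)&(q[:,2]<13)]; print(len(f))
print(viewer.snapshot and sensors.sense()["tool_pos"])
E
```

```text
block 1230 ((554.6934204101562, -188.3887939453125), (30.076892852783203, 29.938074111938477), 84.62272644042969) [ 555.1 -188.5  121.9]
bar 1595 ((552.2982788085938, -188.11199951171875), (108.20729064941406, 24.94687843322754), 84.88055419921875) [ 554.7 -205.6   85.8]
rim 1214 ((548.1160888671875, -187.8714599609375), (108.46487426757812, 155.32647705078125), 84.80989074707031) [ 545.8 -142.8   59.7]
1689
[ 463.51549542 -193.22060155  275.41390466]
```

```bash
python3 -m pendant '[-4,38,1,0,85,-4,38,1,0,85,-4,38,1,0,85,-4,38,1,0,85,-4,38,1,0,85,-4,38,1,0,85,-4,38,1,0,85,-4,38,1,0,85,-4,38,1,0,85,-4,15,1,0,85,0,0,0,0,85,0,0,0,0,85]'; python3 - <<'E'
from h import *
d=viewer.snapshot("wrist"); np.savez("w2.npz",**d)
cv2.imwrite("pics/w2.png",cv2.resize(d["frame"],None,fx=1.5,fy=1.5))
print(sensors.sense()["tool_pos"],sensors.sense()["tcp_rot"],sensors.sense()["ft_force"])
E
```

```text
time: 2.35
tool_pos: [419.5, 179.4, 286.4]
tcp_rot: [-179.5, -0.4, -5.9]
ft_force: [0.1, 0.3, 0.6]
finger_gap: 84.9
[419.56945506 178.97475888 286.42285202] [-179.52621967   -0.42565179   -5.94874101] [0.17117904 0.15531711 0.18981151]
```

View pics/w2.png

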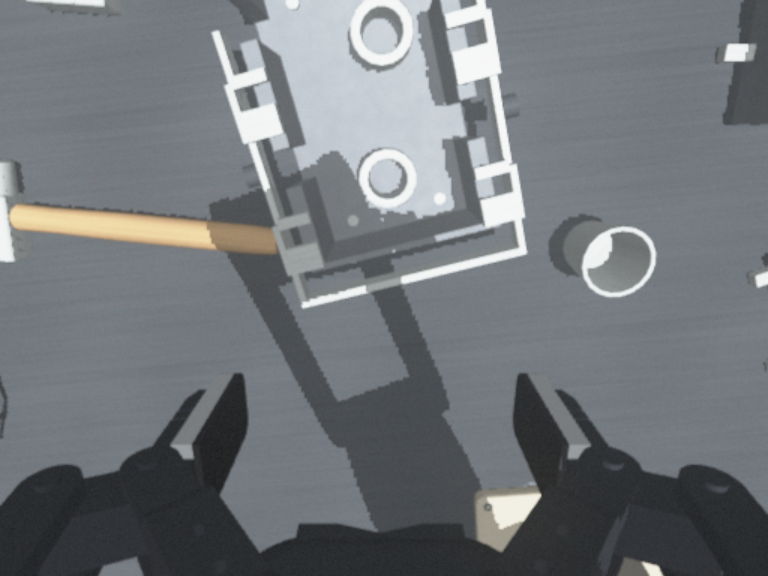

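```bash
python3 - <<'E'
from h import *
d=dict(np.load("w2.npz")); p=pts(d).reshape(-1,3); c=d["frame"].reshape(-1,3)
m=np.isfinite(p[:,0])&(p[:,0]>370)&(p[:,0]<680)&(p[:,1]>60)&(p[:,1]<300)&(p[:,2]<130); p=p[m];c=c[m]
z=p[:,2]
r=p[(z>76)&(z<83)]; print(len(r))
r2=p[(z>85.5)&(z<91)]; print(len(r2),cv2.minAreaRect(r2[:,:2].astype(np.float32)),np.median(r2[:,2]))
# draw: heights in colour, 2.4px/mm
S=2.4; im=np.zeros((580,750,3),np.uint8)
o=np.argsort(z)
u=((p[:,0]-370)*S).astype(int); v=((300-p[:,1])*S).astype(int)
col=np.zeros((len(z),3),np.uint8)+60
col[(z>15)]=(110,110,110); col[(z>30)&(z<44)]=(0,160,0); col[(z>44)]=(60,60,160); col[(z>76)]=(255,160,0); col[z>84.5]=(0,255,255)
for i in o: cv2.circle(im,(u[i],v[i]),1,tuple(int(x) for x in col[i]),-1)
cv2.imwrite("pics/top2.png",im)
E
```

```text
3277
3410 ((487.0089111328125, 175.60499572753906), (143.37503051757812, 182.47279357910156), 8.5618896484375) 87.82512219209482
```

View pics/top2.png

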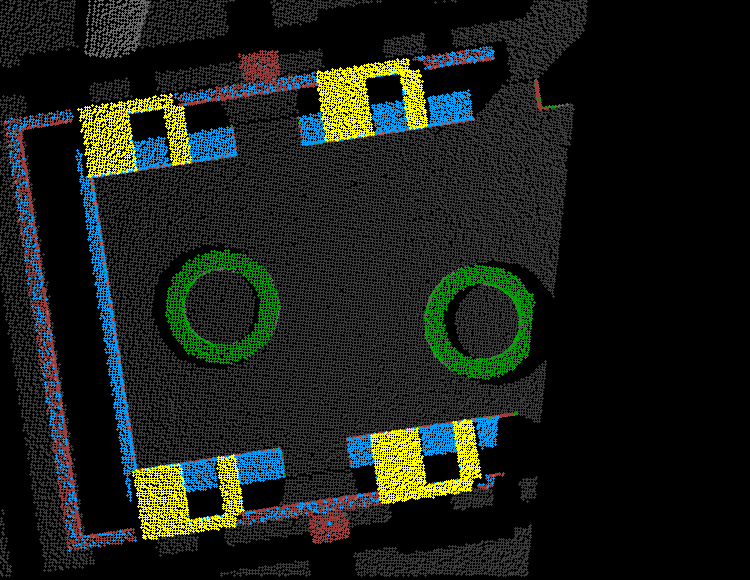

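```bash
python3 - <<'E'
from h import *
d=dict(np.load("w2.npz")); p=pts(d).reshape(-1,3)
p=p[np.isfinite(p[:,0])]
a=np.radians(8.56); c=np.array([487.0,175.6])
q=(p[:,:2]-c)@np.array([[np.cos(a),-np.sin(a)],[np.sin(a),np.cos(a)]]); z=p[:,2]
def ext(m,n):
    x=np.sort(q[m,0]); y=np.sort(q[m,1]); k=max(1,len(x)//200)
    print(n,m.sum(),"x",x[k].round(1),x[-k].round(1),"y",y[k].round(1),y[-k].round(1),"z",np.median(z[m]).round(1))
w=(z>77)&(z<83)
ext(w&(q[:,0]<-70)&(abs(q[:,1])<50),"end wall")
for s in (1,-1):
    y=s*q[:,1]
    b=w&(y>63)&(y<73)
    h=np.histogram(q[b,0],bins=np.arange(-100,120,2)); print(s,[(int(e),int(n)) for e,n in zip(h[1],h[0])])
    for nm,(lo,hi) in dict(rear=(-80,0),front=(20,90)).items():
        t=(z>86)&(y>75)&(y<83)&(q[:,0]>lo)&(q[:,0]<hi)
    t=(z>86)&(z<91)&(y>64)&(y<80); h=np.histogram(q[t,0],bins=np.arange(-80,80,2)); print("rail",[(int(e),int(n)) for e,n in zip(h[1],h[0])])
E
```

```text
end wall 442 x -102.2 -70.1 y -49.3 49.8 z 79.8
1 [(-100, 1), (-98, 0), (-96, 0), (-94, 0), (-92, 0), (-90, 0), (-88, 0), (-86, 0), (-84, 0), (-82, 0), (-80, 0), (-78, 0), (-76, 10), (-74, 4), (-72, 0), (-70, 0), (-68, 0), (-66, 0), (-64, 0), (-62, 0), (-60, 0), (-58, 0), (-56, 0), (-54, 0), (-52, 14), (-50, 16), (-48, 16), (-46, 15), (-44, 15), (-42, 18), (-40, 15), (-38, 2), (-36, 0), (-34, 0), (-32, 0), (-30, 7), (-28, 16), (-26, 17), (-24, 16), (-22, 17), (-20, 17), (-18, 16), (-16, 16), (-14, 16), (-12, 17), (-10, 8), (-8, 0), (-6, 0), (-4, 0), (-2, 0), (0, 0), (2, 0), (4, 0), (6, 0), (8, 0), (10, 0), (12, 0), (14, 0), (16, 0), (18, 14), (20, 18), (22, 18), (24, 17), (26, 19), (28, 5), (30, 0), (32, 0), (34, 0), (36, 0), (38, 0), (40, 0), (42, 0), (44, 0), (46, 0), (48, 6), (50, 20), (52, 20), (54, 19), (56, 21), (58, 21), (60, 20), (62, 20), (64, 0), (66, 0), (68, 0), (70, 0), (72, 11), (74, 24), (76, 21), (78, 20), (80, 23), (82, 19), (84, 21), (86, 21), (88, 22), (90, 7), (92, 0), (94, 0), (96, 0), (98, 0), (100, 0), (102, 0), (104, 0), (106, 0), (108, 0), (110, 0), (112, 0),
[... 1946 characters left out ...]
, (-66, 29), (-64, 24), (-62, 25), (-60, 29), (-58, 25), (-56, 30), (-54, 27), (-52, 12), (-50, 0), (-48, 0), (-46, 0), (-44, 0), (-42, 0), (-40, 0), (-38, 6), (-36, 30), (-34, 28), (-32, 30), (-30, 24), (-28, 0), (-26, 0), (-24, 0), (-22, 0), (-20, 0), (-18, 0), (-16, 0), (-14, 0), (-12, 0), (-10, 0), (-8, 0), (-6, 0), (-4, 0), (-2, 0), (0, 0), (2, 0), (4, 0), (6, 0), (8, 0), (10, 0), (12, 0), (14, 0), (16, 0), (18, 0), (20, 0), (22, 0), (24, 0), (26, 0), (28, 28), (30, 31), (32, 36), (34, 34), (36, 34), (38, 37), (40, 35), (42, 35), (44, 35), (46, 36), (48, 9), (50, 0), (52, 0), (54, 0), (56, 0), (58, 0), (60, 0), (62, 14), (64, 35), (66, 40), (68, 39), (70, 26), (72, 0), (74, 0), (76, 0)]
```

The rails form a clean 143x182 rectangle with yaw 8.56° and its centre at (487.0,175.6). The slots put the bin centre at about (521.6,180.8). The picture suggests a frame shift of about -9 mm, but I won't rely on that. I'll start at bin x = -19, which lies on the rail for any shift, and feel for the notches. Now the tote.

```bash
python3 -m pendant '[14,-38,-6,0,85,14,-38,-6,0,85,14,-38,-6,0,85,14,-38,-6,0,85,14,-38,-6,0,85,14,-38,-6,0,85,14,-38,-6,0,85,14,-38,-6,0,85,14,-38,-6,0,85,12,-20,-6,0,85,0,0,0,0.006,85,0,0,0,0,85]'
```

```text
time: 3.4
tool_pos: [548.9, -206.2, 225.0]
tcp_rot: [-179.6, -0.5, -6.5]
ft_force: [-0.4, 0.7, -0.4]
finger_gap: 85.1
```

```bash
python3 -m pendant '[3,9,-25,0.01,85,3,8,-25,0.01,85,0,0,-15,0.0,85,0,0,0,0,85,0,0,0,0,85]'; python3 - <<'E'
from h import *
d=viewer.snapshot("wrist"); np.savez("w3.npz",**d); p=pts(d)
cv2.imwrite("pics/w3.png",d["frame"]); s=sensors.sense(); print(s["tool_pos"],s["tcp_rot"])
m=np.isfinite(p[...,0])&(abs(p[...,2]-122)<5)&(abs(p[...,0]-555)<40)&(abs(p[...,1]+188)<40)
print(m.sum(),cv2.minAreaRect(p[m][:,:2].astype(np.float32)))
E
```

```text
time: 3.82
tool_pos: [552.2, -192.9, 160.3]
tcp_rot: [-179.7, -0.7, -5.7]
ft_force: [1.0, 0.2, 1.4]
finger_gap: 84.9
[ 552.08080735 -192.91382153  160.41558303] [-179.71559108   -0.64206374   -5.69238794]
2212 ((554.9769897460938, -188.26255798339844), (29.750959396362305, 30.860322952270508), 84.67139434814453)
```

View pics/w3.png

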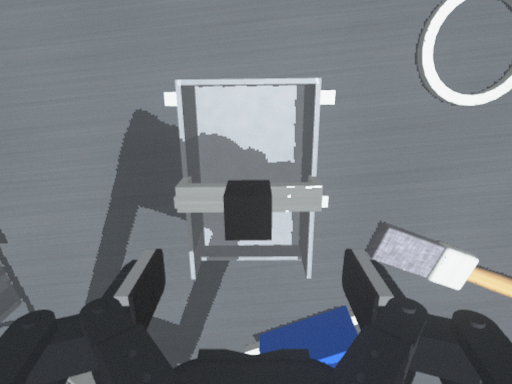

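The block sits at (248,210) between the fingers and reads 30x31 at (555,-188). I'll centre on it, descend and grip.

```bash
python3 -m pendant '[2,3,-20,0.004,85,1,2,-20,0.004,85,0,0,-15,0.0,85,0,0,-6,0,85,0,0,0,0,85]'; python3 -c "
from bench import sensors; s=sensors.sense(); print(s['tool_pos'],s['tcp_rot'],s['ft_force'])"
```

```text
time: 4.28
tool_pos: [559.2, -190.0, 107.9]
tcp_rot: [-180.0, -1.4, -5.2]
ft_force: [-0.1, 0.1, -0.1]
finger_gap: 85.1
[ 559.17822341 -190.04442273  107.87254776] [-179.98609577   -1.40349702   -5.22688117] [-0.07965779  0.13325869 -0.06671367]
```

```bash
python3 -m pendant '[-2,1,-5,0,85,-2,1,-5,0,85,0,0,-5,0,85,0,0,0,0,85]'; python3 -c "
from bench import sensors; s=sensors.sense(); print(s['tool_pos'],s['tcp_rot'],s['ft_force'])"
```

```text
time: 4.62
tool_pos: [557.1, -189.2, 96.8]
tcp_rot: [179.9, -1.8, -5.2]
ft_force: [-0.7, -0.0, -0.6]
finger_gap: 85.4
[ 557.08681818 -189.15925125   96.8425199 ] [179.88957825  -1.75550092  -5.24301946] [-0.66723884 -0.03336758 -0.60431586]
```

```bash
python3 -m pendant '[0,0,0,0,85]'; python3 -c "
from bench import sensors; s=sensors.sense(); print(s['tool_pos'],s['tcp_rot'],s['ft_force'],s['qd'])"
```

```text
time: 4.7
tool_pos: [557.3, -189.3, 97.3]
tcp_rot: [179.9, -1.8, -5.2]
ft_force: [-0.7, 0.3, 0.8]
finger_gap: 85.1
[ 557.28632799 -189.28760854   97.26919761] [179.87635157  -1.79275734  -5.24531237] [-0.72223779  0.30195168  0.80407004] [ 0.05586958 -0.13734192  0.28461197  0.04164247 -0.3023908   0.13237458]
```

```bash
python3 -m pendant '[-2,0,-3,0,85,-1,0.5,-4,0,85,0,0,0,0,85]'; python3 -c "
from bench import sensors; s=sensors.sense(); print(s['tool_pos'],s['tcp_rot'],s['ft_force'])"
```

```text
time: 4.95
tool_pos: [554.7, -189.1, 90.8]
tcp_rot: [179.8, -1.9, -5.2]
ft_force: [-0.6, -0.3, -0.7]
finger_gap: 85.2
[ 554.67529631 -189.08092191   90.7522358 ] [179.84351734  -1.88326345  -5.24250434] [-0.60398666 -0.33672212 -0.69608069]
```

```bash
python3 -m pendant '[0,0,0,0,20,0,0,0,0,20,0,0,0,0,20,0,0,0,0,20,0,0,0,0,20,0,0,0,0,20,0,0,0,0,20,0,0,0,0,20]' 80; python3 -c "
from bench import sensors; s=sensors.sense(); print(s['tool_pos'],s['tcp_rot'],s['ft_force'],s['wrist_torque'],s['finger_gap'])"
```

```text
time: 5.62
tool_pos: [554.6, -189.3, 90.7]
tcp_rot: [179.8, -1.9, -5.3]
ft_force: [-0.4, -0.6, -0.3]
finger_gap: 29.0
[ 554.58587191 -189.32371798   90.73858024] [179.83943361  -1.8706272   -5.25332133] [-0.43606693 -0.5686461  -0.29303617] [0.17916311 0.05751303 0.02873697] 28.988070198922436
```

```bash
python3 - <<'E'
from bench import sensors; import numpy as np
s=sensors.sense(); np.savez("grasp.npz",pos=s["tool_pos"],rot=s["tcp_rot"])
E
python3 -m pendant '[0,0,5,0,20,0,0,5,0,20,0,0,10,0,20,0,0,10,0,20,0,0,0,0,20]'; python3 -c "
from bench import sensors; s=sensors.sense(); print(s['tool_pos'],s['tcp_rot'],s['ft_force'],s['wrist_torque'],s['finger_gap'])"
```

```text
time: 6.03
tool_pos: [551.7, -187.9, 120.1]
tcp_rot: [180.0, -1.5, -5.2]
ft_force: [0.3, 0.1, -4.1]
finger_gap: 29.4
[ 551.74921429 -187.9052415   120.12548684] [179.97790858  -1.46728368  -5.24747841] [ 0.30138831  0.08246143 -4.0957166 ] [-0.08045345 -0.03804315 -0.003168  ] 29.42354217559609
```

The tote is held: the force reads -4.1 N, about 0.42 kg, and the gap is 29.4. I'll lift to clear everything, then carry and turn.

```bash
python3 -m pendant '[0,0,20,0,20,0,0,30,0,20,0,0,30,0,20,0,0,30,0,20,0,0,30,0,20,0,0,10,0,20,0,0,0,0,20,0,0,0,0,20]'; python3 -c "
from bench import sensors; s=sensors.sense(); print(s['tool_pos'],s['tcp_rot'],s['ft_force'],s['wrist_torque'],s['finger_gap'])"
```

```text
time: 6.7
tool_pos: [548.7, -186.4, 276.1]
tcp_rot: [-180.0, -1.4, -5.2]
ft_force: [0.0, 0.4, -5.5]
finger_gap: 29.4
[ 548.73322114 -186.40143475  276.09741597] [-179.98736483   -1.36409361   -5.23764224] [ 4.82537838e-03  3.94882164e-01 -5.49090167e+00] [ 0.02836491  0.03652308 -0.00841865] 29.364238558238874
```

```bash
python3 -m pendant '[-1,10,0,0.1,20,-1,12,0,0.11,20,-1,12,0,0.11,20,-1,12,0,0.11,20,-1,12,0,0.11,20,-1,12,0,0.11,20,-1,12,0,0.11,20,-1,12,0,0.11,20,-1,12,0,0.11,20,-1,12,0,0.11,20,-1,12,0,0.11,20,-1,12,0,0.11,20]'; python3 -c "
from bench import sensors; s=sensors.sense(); print(s['tool_pos'],s['tcp_rot'],s['ft_force'],s['joint_pos'],s['finger_gap'])"
```

```text
time: 7.7
tool_pos: [524.2, -38.1, 241.2]
tcp_rot: [-178.1, -0.1, 72.9]
ft_force: [0.4, -0.7, -5.0]
finger_gap: 29.0
[524.15387678 -38.13521617 241.22719147] [-1.78072430e+02 -1.03689886e-01  7.29006546e+01] [ 0.37768989 -0.72957794 -4.98709875] [-9.99022645 -2.48033434 94.49678516  0.34134711 89.88349825  7.10102039] 29.022211563062264
```

```bash
python3 -m pendant '[1,12,6,0.11,20,1,12,6,0.11,20,1,12,6,0.11,20,1,12,6,0.11,20,1,12,6,0.11,20,1,12,6,0.11,20,1,12,6,0.11,20,1,12,6,0.11,20,1,12,6,0.11,20]'; python3 -c "
from bench import sensors; s=sensors.sense(); print(s['tool_pos'],s['tcp_rot'],s['ft_force'],s['finger_gap'])"
```

```text
time: 8.45
tool_pos: [521.6, 75.8, 267.2]
tcp_rot: [-175.9, -0.8, 132.5]
ft_force: [0.5, -0.1, -5.5]
finger_gap: 29.2
[521.64484157  75.84537841 267.152949  ] [-175.92486902   -0.77614728  132.5396031 ] [ 0.47501332 -0.06404347 -5.52330601] 29.184279690003937
```

```bash
cat > t.py <<'E'
from h import *
from scipy.spatial.transform import Rotation as R
g=np.load("grasp.npz")
RG=R.from_euler("xyz",g["rot"],degrees=True)
RT0=R.from_euler("z",174.75,degrees=True)
B=np.array([521.6,180.8]); A=8.56
def st():
    s=sensors.sense(); r=R.from_euler("xyz",s["tcp_rot"],degrees=True)
    t=r*RG.inv()*RT0                       # tote attitude, level at grasp
    off=np.array([555.0,-188.4,122-18.0])-g["pos"]
    P=s["tool_pos"]+(r*RG.inv()).apply(off)  # block centre
    M=P+t.apply([0,0,-74])                 # tote_mid
    zx=t.apply([0,0,1]); 
    a=np.radians(A); rel=M[:2]-B; bx=rel@[np.cos(a),np.sin(a)]; by=rel@[-np.sin(a),np.cos(a)]
    yaw=t.as_euler("ZYX",degrees=True)
    print("t",round(s["time"],2),"tcp",s["tool_pos"].round(1),"rot",s["tcp_rot"].round(2),"F",s["ft_force"].round(1),"M",s["wrist_torque"].round(2),"gap",round(float(s["finger_gap"]),1))
    print(" tote in bin: x %.1f y %.1f z(mid) %.1f yawerr %.2f  pitch(own y) %.2f roll %.2f tilt %.2f"%(bx,by,M[2],(yaw[0]-A+180)%360-180,yaw[1],yaw[2],np.degrees(np.arccos(zx[2]))))
if __name__=="__main__": st()
E
python3 t.py
```

```text
t 8.45 tcp [521.6  75.8 267.2] rot [-175.92   -0.78  132.54] F [ 0.5 -0.1 -5.5] M [ 0.03 -0.12  0.  ] gap 29.2
 tote in bin: x -19.6 y -107.5 z(mid) 206.7 yawerr -55.88  pitch(own y) -1.09 roll -4.24 tilt 4.37
```

```bash
python3 -m pendant '[0,12,2,0.11,20]' >/dev/null; python3 - <<'E'
from t import *
st(); viewer.snapshot("wrist"); st(); viewer.snapshot("wrist"); st()
E
python3 -m pendant '[0,12,2,0,20]'>/dev/null; python3 - <<'E'
from t import *
st(); viewer.snapshot("wrist"); st(); viewer.snapshot("wrist"); st()
E
python3 -m pendant '[0,0,0,0.11,20]'>/dev/null; python3 - <<'E'
from t import *
st(); viewer.snapshot("wrist"); st(); viewer.snapshot("wrist"); st()
E
```

```text
t 8.53 tcp [521.2  88.4 267.1] rot [-175.83   -0.88  139.17] F [-1.1 -0.1 -4.9] M [ 0.06 -0.11  0.02] gap 29.1
 tote in bin: x -17.9 y -95.4 z(mid) 206.7 yawerr -49.24  pitch(own y) -0.99 roll -4.33 tilt 4.44
t 8.58 tcp [520.6  90.8 266.6] rot [-175.87   -1.    139.76] F [ 0.1  1.7 -5.9] M [ 0.14 -0.4   0.03] gap 28.8
 tote in bin: x -18.1 y -92.9 z(mid) 206.1 yawerr -48.65  pitch(own y) -0.87 roll -4.29 tilt 4.38
t 8.63 tcp [520.6  89.6 266.4] rot [-175.82   -0.96  139.19] F [ 0.4 -0.6 -4.7] M [ 0.04 -0.13 -0.07] gap 28.7
 tote in bin: x -18.4 y -94.1 z(mid) 205.9 yawerr -49.23  pitch(own y) -0.91 roll -4.34 tilt 4.44
t 8.72 tcp [520.  100.4 266.2] rot [-175.63   -1.    139.04] F [ 0.8 -1.3 -5.7] M [-0.07 -0.23  0.03] gap 28.6
 tote in bin: x -17.6 y -83.5 z(mid) 205.7 yawerr -49.37  pitch(own y) -0.86 roll -4.53 tilt 4.61
t 8.77 tcp [519.5 103.6 266.1] rot [-175.74   -1.15  139.1 ] F [ 1.3  2.6 -6. ] M [ 0.11 -0.4   0.04] gap 28.6
 tote in bin: x -17.5 y -80.0 z(mid) 205.6 yawerr -49.31  pitch(own y) -0.72 roll -4.42 tilt 4.48
t 8.82 tcp [519.7 102.8 266.4] rot [-175.73   -1.11  139.13] F [-0.2  0.7 -6.2] M [ 0.01 -0.16  0.06] gap 28.7
 tote in bin: x -17.4 y -80.9 z(mid) 205.9 yawerr -49.28  pitch(own y) -0.76 roll -4.43 tilt 4.49
t 8.9 tcp [519.5 102.6 265.3] rot [-175.67   -1.14  145.23] F [-0.6 -0.9 -4.9] M [ 0.1  -0.07  0.05] gap 28.9
 tote in bin: x -17.3 y -81.5 z(mid) 204.8 yawerr -43.18  pitch(own y) -0.72 roll -4.49 tilt 4.55
t 8.95 tcp [519.2 102.7 264.8] rot [-175.65   -1.21  146.  ] F [ 0.7  0.9 -6. ] M [ 0.15 -0.18  0.05] gap 28.8
 tote in bin: x -17.6 y -81.4 z(mid) 204.3 yawerr -42.40  pitch(own y) -0.66 roll -4.51 tilt 4.56
t 9.0 tcp [519.2 102.6 265. ] rot [-175.65   -1.19  145.49] F [-0.8  0.3 -5.5] M [ 0.08 -0.1  -0.04] gap 29.1
 tote in bin: x -17.6 y -81.4 z(mid) 204.5 yawerr -42.92  pitch(own y) -0.68 roll -4.51 tilt 4.56
```

```bash
python3 -m pendant '[0,0,40,0,20,0,0,40,0,20,0,0,0,0,20]'>/dev/null; python3 t.py
python3 -m pendant '[0,0,-10,0,20,0,0,-10,0,20,0,0,-10,0,20,0,0,-10,0,20,0,0,-10,0,20,0,0,-10,0,20,0,0,0,0,20]' >/dev/null; python3 t.py
python3 -m pendant '[0,-6,0,0,20,0,-6,0,0,20,0,-6,0,0,20,0,-6,0,0,20,0,-6,0,0,20,0,-6,0,0,20]' >/dev/null; python3 t.py
```

```text
t 9.25 tcp [515.2 100.8 340.5] rot [-175.11   -1.72  144.68] F [ 0.7  0.1 -2.7] M [ 0.16 -0.26  0.  ] gap 28.6
 tote in bin: x -22.8 y -82.6 z(mid) 280.1 yawerr -43.71  pitch(own y) -0.14 roll -5.05 tilt 5.05
t 9.83 tcp [512.6  99.  266.6] rot [-174.78   -2.04  143.94] F [-0.1 -0.1 -6.2] M [ 0.04 -0.07 -0.01] gap 29.2
 tote in bin: x -26.1 y -84.0 z(mid) 206.2 yawerr -44.44  pitch(own y) 0.18 roll -5.38 tilt 5.38
t 10.33 tcp [512.1  60.  265.7] rot [-174.7   -2.1  144. ] F [-0.3  0.7 -5.3] M [ 0.07 -0.21 -0.01] gap 28.8
 tote in bin: x -32.5 y -122.4 z(mid) 205.4 yawerr -44.38  pitch(own y) 0.24 roll -5.46 tilt 5.46
```

```bash
python3 -m pendant '[20,0,0,0,20,20,0,0,0,20,20,0,0,0,20]'>/dev/null; python3 t.py
python3 -m pendant '[-20,0,0,0,20,-20,0,0,0,20,-20,0,0,0,20]'>/dev/null; python3 t.py
python3 -m pendant '[0,0,-10,0,20,0,0,-10,0,20,0,0,-10,0,20]' >/dev/null; python3 t.py
python3 -m pendant '[0,0,10,0,20,0,0,10,0,20,0,0,10,0,20]' >/dev/null; python3 t.py
```

```text
t 10.58 tcp [572.   56.8 268.2] rot [-174.74   -1.98  143.88] F [ 0.1 -0.4 -5.5] M [ 0.1  -0.19  0.01] gap 28.8
 tote in bin: x 26.4 y -134.6 z(mid) 207.8 yawerr -44.50  pitch(own y) 0.12 roll -5.42 tilt 5.42
t 10.83 tcp [517.   53.9 261.9] rot [-174.49   -2.26  143.7 ] F [-0.4 -0.6 -4.7] M [ 0.1 -0.1 -0. ] gap 28.8
 tote in bin: x -28.9 y -129.2 z(mid) 201.6 yawerr -44.67  pitch(own y) 0.40 roll -5.67 tilt 5.68
t 11.08 tcp [516.8  52.5 234.1] rot [-174.67   -2.02  143.65] F [ 0.2 -0.2 -5.2] M [ 0.1  -0.19  0.02] gap 29.1
 tote in bin: x -28.9 y -130.6 z(mid) 173.7 yawerr -44.73  pitch(own y) 0.16 roll -5.49 tilt 5.49
t 11.33 tcp [514.8  51.8 260.4] rot [-174.36   -2.41  143.61] F [-0.3 -0.1 -5.6] M [ 0.13 -0.11  0.01] gap 29.0
 tote in bin: x -31.5 y -130.9 z(mid) 200.1 yawerr -44.76  pitch(own y) 0.55 roll -5.80 tilt 5.82
```

```bash
python3 -m pendant '[1,-12,3,-0.12,20,1,-12,3,-0.12,20,1,-12,3,-0.12,20,1,-12,3,-0.12,20,1,-12,3,-0.12,20,1,-12,3,-0.12,20,1,-12,3,-0.12,20]'>/dev/null; python3 - <<'E'
from t import *
st(); viewer.snapshot("wrist"); st(); viewer.snapshot("wrist"); st(); print(sensors.sense()["joint_pos"])
E
python3 -m pendant '[0,0,-38,0,20,0,0,-38,0,20]'>/dev/null; python3 - <<'E'
from t import *
st(); viewer.snapshot("wrist"); st(); viewer.snapshot("wrist"); st()
E
```

```text
t 11.92 tcp [528.3 -32.9 299. ] rot [-175.29   -1.9    94.08] F [ 0.5 -0.1 -5.1] M [-0.02 -0.18  0.09] gap 29.2
 tote in bin: x -31.2 y -211.5 z(mid) 238.6 yawerr -94.32  pitch(own y) 0.04 roll -4.86 tilt 4.86
t 11.97 tcp [528.9 -35.6 300.3] rot [-175.4    -1.76   93.43] F [ 1.  -1.7 -3.2] M [ 0.28 -0.1   0.  ] gap 28.9
 tote in bin: x -30.9 y -214.3 z(mid) 239.8 yawerr -94.97  pitch(own y) -0.10 roll -4.76 tilt 4.76
t 12.02 tcp [528.8 -34.4 299.8] rot [-175.39   -1.82   94.06] F [ 1.1  0.7 -4.4] M [ 0.12 -0.15 -0.04] gap 28.9
 tote in bin: x -30.9 y -213.1 z(mid) 239.3 yawerr -94.34  pitch(own y) -0.04 roll -4.77 tilt 4.77
[ -9.7299621    0.29658105  85.81976241   0.67680983  98.79202079
 -13.78500152]
t 12.18 tcp [535.3 -35.9 235.4] rot [-176.58   -1.55   94.26] F [ 0.7  1.1 -7. ] M [-0.01 -0.13  0.03] gap 28.7
 tote in bin: x -23.5 y -216.0 z(mid) 174.9 yawerr -94.18  pitch(own y) -0.32 roll -3.58 tilt 3.59
t 12.23 tcp [532.1 -35.2 227. ] rot [-176.03   -1.69   94.28] F [ -1.    0.8 -12.8] M [ 0.14  0.03 -0.01] gap 28.9
 tote in bin: x -27.0 y -214.6 z(mid) 166.5 yawerr -94.14  pitch(own y) -0.18 roll -4.12 tilt 4.13
t 12.28 tcp [530.8 -34.8 228.6] rot [-175.81   -1.75   94.27] F [-1.1  0.9 -6.1] M [-0.    0.06  0.  ] gap 29.0
 tote in bin: x -28.5 y -213.9 z(mid) 168.1 yawerr -94.15  pitch(own y) -0.11 roll -4.35 tilt 4.35
```

```bash
S='from h import *
viewer.snapshot("wrist");viewer.snapshot("wrist")'
for i in 1 2; do python3 -m pendant '[0,0,41,0,20]'>/dev/null; python3 -c "$S"; done; python3 t.py
python3 -m pendant '[0,0,-40,0,20,0,0,-40,0,20,0,0,1,0,20]'>/dev/null; python3 - <<'E'
from t import *
st(); viewer.snapshot("wrist"); viewer.snapshot("wrist"); st()
E
```

```text
t 12.65 tcp [535.4 -34.6 319.9] rot [-176.93   -1.49   94.54] F [ 0.8  0.2 -2.2] M [-0.1  -0.24 -0.04] gap 28.8
 tote in bin: x -22.8 y -214.8 z(mid) 259.3 yawerr -93.91  pitch(own y) -0.38 roll -3.23 tilt 3.26
t 12.9 tcp [540.6 -34.4 250.3] rot [-178.03   -1.22   94.82] F [-2.3  0.4 -7.2] M [0.04 0.26 0.04] gap 29.0
 tote in bin: x -16.5 y -215.8 z(mid) 189.7 yawerr -93.67  pitch(own y) -0.65 roll -2.13 tilt 2.23
t 13.0 tcp [543.3 -34.9 257.8] rot [-178.5   -1.1   94.8] F [ 0.1  0.1 -4.1] M [-0.03 -0.04  0.01] gap 28.8
 tote in bin: x -13.4 y -216.8 z(mid) 197.1 yawerr -93.70  pitch(own y) -0.77 roll -1.66 tilt 1.83
```

```bash
S='from h import *
viewer.snapshot("wrist");viewer.snapshot("wrist")'
for i in 1 2; do python3 -m pendant '[0,0,38,0,20]'>/dev/null; python3 -c "$S"; done; python3 t.py
python3 -m pendant '[0,0,-40,0,20,0,0,-40,0,20,0,0,1,0,20]'>/dev/null; python3 - <<'E'
from t import *
st(); viewer.snapshot("wrist"); viewer.snapshot("wrist"); st()
E
```

```text
t 13.37 tcp [548.7 -35.5 346.9] rot [-179.95   -0.74   94.89] F [ 1.   0.1 -3.4] M [-0.05 -0.14  0.  ] gap 28.6
 tote in bin: x -6.6 y -218.7 z(mid) 286.2 yawerr -93.66  pitch(own y) -1.13 roll -0.21 tilt 1.15
t 13.62 tcp [554.1 -36.2 279. ] rot [178.81  -0.42  94.95] F [-2.3  0.1 -8.6] M [-0.02  0.29 -0.06] gap 28.9
 tote in bin: x -0.1 y -220.7 z(mid) 218.3 yawerr -93.64  pitch(own y) -1.45 roll 1.03 tilt 1.78
t 13.72 tcp [556.9 -36.7 287. ] rot [178.29  -0.29  94.95] F [ 0.7 -0.5 -3.2] M [-0.    0.03 -0.03] gap 29.2
 tote in bin: x 3.1 y -221.7 z(mid) 226.3 yawerr -93.66  pitch(own y) -1.58 roll 1.55 tilt 2.22
```

```bash
python3 -m pendant '[-2,14,2,0.12,20,-2,14,2,0.12,20,-2,14,2,0.12,20,-2,14,2,0.12,20,-2,14,2,0.12,20,-2,14,2,0.12,20,-2,14,2,0.12,20,-2,14,2,0.12,20,-2,14,2,0.12,20,-2,14,2,0.12,20,-2,14,2,0.12,20]'>/dev/null; python3 - <<'E'
from t import *
st(); viewer.snapshot("wrist"); viewer.snapshot("wrist"); st()
E
```

```text
t 14.63 tcp [546.9 120.5 358.5] rot [176.47   2.17 173.19] F [ 0.7  0.4 -4.3] M [-0.08  0.08 -0.03] gap 28.8
 tote in bin: x 20.5 y -61.9 z(mid) 297.9 yawerr -15.48  pitch(own y) -4.04 roll 3.37 tilt 5.26
t 14.73 tcp [547.2 121.7 359.5] rot [176.39   2.28 173.2 ] F [ 0.5 -0.6 -4.8] M [-0.13  0.01 -0.06] gap 28.8
 tote in bin: x 21.2 y -60.7 z(mid) 298.9 yawerr -15.47  pitch(own y) -4.14 roll 3.46 tilt 5.39
```

```bash
for i in 1 2 3; do python3 -m pendant '[0,0,-0.1,0,20]'>/dev/null;  python3 t.py; done; python3 - <<'E'
from t import *
viewer.snapshot("wrist"); viewer.snapshot("wrist"); st()
E
```

```text
t 14.82 tcp [547.7 121.8 361.8] rot [176.39   2.42 173.12] F [-0.6  0.3 -5.4] M [-0.15  0.11  0.03] gap 28.7
 tote in bin: x 21.9 y -60.7 z(mid) 301.3 yawerr -15.55  pitch(own y) -4.29 roll 3.46 tilt 5.51
t 14.9 tcp [548.5 121.7 364.5] rot [176.36   2.62 173.01] F [ 0.  -0.3 -5.5] M [-0.1   0.11  0.01] gap 28.9
 tote in bin: x 22.8 y -61.0 z(mid) 304.0 yawerr -15.66  pitch(own y) -4.49 roll 3.49 tilt 5.68
t 14.98 tcp [548.9 121.2 366. ] rot [176.35   2.73 172.88] F [ 0.7  0.5 -5. ] M [-0.14  0.03  0.06] gap 28.8
 tote in bin: x 23.2 y -61.6 z(mid) 305.4 yawerr -15.79  pitch(own y) -4.60 roll 3.50 tilt 5.78
t 15.08 tcp [548.9 121.1 365.5] rot [176.35   2.72 172.9 ] F [ 0.7 -0.5 -5.1] M [-0.14  0.14  0.01] gap 29.3
 tote in bin: x 23.2 y -61.7 z(mid) 305.0 yawerr -15.77  pitch(own y) -4.58 roll 3.50 tilt 5.76
```

```bash
for i in 1 2 3; do python3 -m pendant '[0,0,-2,0,20,0,0,-2,0,20]'>/dev/null;  python3 t.py|head -3; done
```

```text
t 15.25 tcp [549.  120.3 361.6] rot [176.35   2.73 172.77] F [ 0.2  0.2 -5.6] M [-0.1   0.08 -0.01] gap 29.3
 tote in bin: x 23.2 y -62.6 z(mid) 301.1 yawerr -15.91  pitch(own y) -4.60 roll 3.49 tilt 5.77
t 15.42 tcp [548.8 119.7 356.5] rot [176.38   2.66 172.69] F [ 0.1 -0.3 -5.1] M [-0.13  0.13 -0.05] gap 29.0
 tote in bin: x 22.9 y -63.1 z(mid) 296.0 yawerr -15.98  pitch(own y) -4.53 roll 3.47 tilt 5.70
t 15.58 tcp [548.5 119.5 351.2] rot [176.4    2.58 172.66] F [-0.   0.  -5.8] M [-0.13  0.06 -0.01] gap 28.8
 tote in bin: x 22.4 y -63.3 z(mid) 290.7 yawerr -16.01  pitch(own y) -4.44 roll 3.45 tilt 5.62
```

```bash
python3 -m pendant '[0,0,-4,-0.03,20,0,0,-6,-0.03,20,0,0,-6,-0.03,20,0,0,-6,-0.03,20,0,0,-6,-0.03,20,0,0,-6,-0.03,20,0,0,-6,-0.03,20,0,0,-6,-0.03,20,0,0,-6,-0.03,20,0,0,-4,-0.02,20,0,0,-2,0,20]'>/dev/null; python3 t.py
python3 -m pendant '[0,0,38,0,20,0,0,38,0,20,0,0,-1,0,20]'>/dev/null; python3 - <<'E'
from t import *
st(); viewer.snapshot("wrist"); viewer.snapshot("wrist"); st()
E
```

```text
t 16.5 tcp [547.2 119.6 286.7] rot [176.5    2.36 155.23] F [ 0.2  0.  -5.8] M [-0.05  0.17 -0.02] gap 28.9
 tote in bin: x 21.1 y -64.5 z(mid) 226.1 yawerr -33.44  pitch(own y) -4.23 roll 3.35 tilt 5.39
t 16.75 tcp [542.4 119.2 355.9] rot [176.94   1.61 155.38] F [ 1.  -0.7 -3.2] M [-0.01 -0.09  0.  ] gap 28.7
 tote in bin: x 15.3 y -64.1 z(mid) 295.3 yawerr -33.27  pitch(own y) -3.48 roll 2.90 tilt 4.53
t 16.85 tcp [541.4 119.  349.8] rot [177.13   1.31 155.37] F [ 0.3  0.3 -5.9] M [-0.08  0.09 -0.03] gap 28.8
 tote in bin: x 13.9 y -64.1 z(mid) 289.2 yawerr -33.28  pitch(own y) -3.18 roll 2.72 tilt 4.18
```

```bash
python3 -m pendant '[0,0,-0.5,0,20,0,0,-0.5,0,20,0,0,-0.5,0,20]'>/dev/null; python3 t.py
python3 -m pendant '[0,0,38,0,20,0,0,38,0,20,0,0,-0.5,0,20,0,0,-0.5,0,20,0,0,-0.5,0,20,0,0,-0.5,0,20]'>/dev/null; python3 - <<'E'
from t import *
st(); viewer.snapshot("wrist"); viewer.snapshot("wrist"); st()
E
```

```text
t 17.1 tcp [540.4 118.9 344.2] rot [177.27   1.07 155.42] F [-0.7  1.  -4.9] M [-0.07  0.02  0.03] gap 29.4
 tote in bin: x 12.7 y -64.1 z(mid) 283.5 yawerr -33.22  pitch(own y) -2.94 roll 2.58 tilt 3.91
t 17.6 tcp [535.5 118.3 405.6] rot [ 1.7794e+02 -7.0000e-02  1.5546e+02] F [ 0.  -0.6 -5.9] M [0.   0.02 0.01] gap 29.0
 tote in bin: x 6.3 y -63.8 z(mid) 344.8 yawerr -33.16  pitch(own y) -1.80 roll 1.90 tilt 2.62
t 17.7 tcp [535.3 118.3 405.2] rot [ 1.7797e+02 -1.2000e-01  1.5545e+02] F [-0.2  0.8 -5.8] M [-0.06 -0.01  0.01] gap 28.8
 tote in bin: x 6.0 y -63.8 z(mid) 344.5 yawerr -33.16  pitch(own y) -1.75 roll 1.87 tilt 2.56
```

```bash
python3 -m pendant '[0,0,-4,0,20,0,0,-8,0,20,0,0,-8,0,20,0,0,-8,0,20,0,0,-8,0,20,0,0,-8,0,20,0,0,-8,0,20,0,0,-8,0,20,0,0,-8,0,20,0,0,-4,0,20,0,0,-2,0,20]'>/dev/null; python3 t.py
python3 -m pendant '[0,0,38,0,20,0,0,38,0,20,0,0,-0.5,0,20,0,0,-0.5,0,20,0,0,-0.5,0,20,0,0,-0.5,0,20]'>/dev/null; python3 - <<'E'
from t import *
st(); viewer.snapshot("wrist"); viewer.snapshot("wrist"); st()
E
```

```text
t 18.62 tcp [533.3 118.1 317.8] rot [178.19  -0.49 155.46] F [-0.1 -0.1 -5.7] M [-0.08  0.03  0.01] gap 28.7
 tote in bin: x 3.6 y -63.7 z(mid) 257.1 yawerr -33.15  pitch(own y) -1.38 roll 1.65 tilt 2.15
t 19.12 tcp [529.5 117.7 386.1] rot [178.56  -1.1  155.45] F [-1.5 -1.  -5. ] M [-0.07  0.01  0.03] gap 28.9
 tote in bin: x -0.9 y -63.5 z(mid) 325.4 yawerr -33.15  pitch(own y) -0.77 roll 1.28 tilt 1.49
t 19.22 tcp [529.3 117.7 385.6] rot [178.59  -1.17 155.45] F [-0.7  0.5 -6.1] M [-0.08 -0.02 -0.01] gap 28.9
 tote in bin: x -1.3 y -63.5 z(mid) 324.8 yawerr -33.15  pitch(own y) -0.70 roll 1.25 tilt 1.43
```

```bash
python3 -m pendant '[0,0,-6,-0.05,20,0,0,-8,-0.05,20,0,0,-8,-0.05,20,0,0,-8,-0.05,20,0,0,-8,-0.05,20,0,0,-8,-0.05,20,0,0,-8,-0.05,20,0,0,-8,-0.05,20,0,0,-8,0,20,0,0,-4,0,20,0,0,-2,0,20]'>/dev/null; python3 t.py
python3 -m pendant '[0,0,38,0,20,0,0,38,0,20,0,0,-0.5,0,20,0,0,-0.5,0,20,0,0,-0.5,0,20,0,0,-0.5,0,20]'>/dev/null; python3 - <<'E'
from t import *
st(); viewer.snapshot("wrist"); viewer.snapshot("wrist"); st()
E
```

```text
t 20.13 tcp [525.3 117.2 294.6] rot [179.27  -1.71 131.58] F [ 0.2 -1.1 -5.4] M [-0.01 -0.02  0.03] gap 28.9
 tote in bin: x -6.2 y -63.5 z(mid) 233.8 yawerr -56.99  pitch(own y) -0.16 roll 0.57 tilt 0.60
t 20.63 tcp [521.1 116.7 362.3] rot [179.92  -2.18 131.96] F [ 0.6  0.4 -5.3] M [-0.03 -0.01 -0.05] gap 28.9
 tote in bin: x -11.3 y -63.3 z(mid) 301.5 yawerr -56.59  pitch(own y) 0.31 roll -0.08 tilt 0.32
t 20.73 tcp [520.8 116.7 361.8] rot [179.98  -2.22 131.95] F [-0.   0.1 -4.8] M [-0.09 -0.05 -0.02] gap 28.7
 tote in bin: x -11.7 y -63.3 z(mid) 301.1 yawerr -56.60  pitch(own y) 0.35 roll -0.14 tilt 0.38
```

```bash
python3 -m pendant '[-0.5,3,-5,0.06,20,-0.5,4,-5,0.06,20,-0.5,4,-5,0.06,20,-0.5,4,-5,0.06,20,-0.5,4,-5,0.06,20,-0.5,4,-5,0.06,20,-0.5,4,-5,0.06,20,-0.5,4,-5,0.06,20,-0.5,4,-5,0.06,20,-0.5,4,-5,0.06,20,-0.5,4,-5,0.06,20,-0.5,3,-5,0.05,20]'>/dev/null; python3 t.py
```

```text
t 21.73 tcp [510.3 163.1 286. ] rot [-179.52   -3.07  174.49] F [-0.1  0.5 -4.8] M [ 0.02 -0.11 -0.01] gap 29.0
 tote in bin: x -15.8 y -17.0 z(mid) 225.3 yawerr -14.05  pitch(own y) 1.20 roll -0.64 tilt 1.36
```

```bash
python3 -m pendant '[0,0,-30,0,20,0,0,-30,0,20,0,0,0.5,0,20,0,0,0.5,0,20,0,0,0.5,0,20]'>/dev/null; python3 - <<'E'
from t import *
st(); viewer.snapshot("wrist"); viewer.snapshot("wrist"); st()
E
```

```text
t 22.15 tcp [507.1 163.7 221.6] rot [-179.43   -3.47  174.83] F [ 0.1 -0.3 -4.2] M [0.   0.03 0.  ] gap 29.0
 tote in bin: x -19.2 y -16.0 z(mid) 160.9 yawerr -13.70  pitch(own y) 1.60 roll -0.73 tilt 1.76
t 22.25 tcp [508.4 163.9 223.4] rot [-179.5    -3.27  174.83] F [-0.2  0.4 -3.5] M [ 0.01 -0.14  0.04] gap 28.8
 tote in bin: x -17.7 y -15.9 z(mid) 162.7 yawerr -13.71  pitch(own y) 1.40 roll -0.66 tilt 1.55
```

```bash
python3 -m pendant '[0,2,0,0.02,20,0,2,0,0.03,20,0,2,0,0.03,20,0,2,0,0.03,20,0,2,0,0.03,20,0,1,0,0.03,20]'>/dev/null; python3 - <<'E'
from t import *
st(); viewer.snapshot("wrist"); viewer.snapshot("wrist"); st()
E
```

```text
t 22.75 tcp [513.5 176.4 233.8] rot [-179.7    -2.4  -174.81] F [ 0.2 -0.4 -5.7] M [-0.02 -0.1   0.01] gap 28.6
 tote in bin: x -9.7 y -4.5 z(mid) 173.1 yawerr -3.35  pitch(own y) 0.53 roll -0.46 tilt 0.71
t 22.85 tcp [513.6 176.4 234. ] rot [-179.7    -2.37 -174.86] F [ 0.4 -0.  -4.6] M [ 0.05  0.   -0.02] gap 29.0
 tote in bin: x -9.5 y -4.5 z(mid) 173.3 yawerr -3.41  pitch(own y) 0.50 roll -0.46 tilt 0.68
```

```bash
python3 -m pendant '[-1,0.4,-4,0.007,20,-1,0.4,-4,0.007,20,-1,0.4,-4,0.007,20,-1,0.4,-4,0.007,20,-1,0.4,-4,0.007,20,-1,0.4,-4,0.007,20,-1,0.4,-3,0.007,20,-1,0.3,-3,0.007,20]'>/dev/null; python3 - <<'E'
from t import *
st(); d=viewer.snapshot("wrist"); st()
s=viewer.snapshot("side"); c=viewer.snapshot("scene"); np.savez("s3.npz",**c)
cv2.imwrite("pics/w4.png",d["frame"])
cv2.imwrite("pics/side4.png",cv2.resize(s["frame"][100:220,170:300],None,fx=5,fy=5,interpolation=cv2.INTER_CUBIC))
cv2.imwrite("pics/sc4.png",cv2.resize(c["frame"][90:200,250:360],None,fx=5,fy=5,interpolation=cv2.INTER_CUBIC))
E
```

```text
t 23.52 tcp [505.7 179.8 203.1] rot [-179.72   -2.21 -171.5 ] F [ 0.  -0.9 -5.5] M [-0.09 -0.06 -0.  ] gap 29.0
 tote in bin: x -16.6 y -0.1 z(mid) 142.3 yawerr -0.05  pitch(own y) 0.34 roll -0.44 tilt 0.55
t 23.57 tcp [505.1 179.7 202.2] rot [-179.72   -2.28 -171.47] F [-0.7  0.6 -5.9] M [ 0.03 -0.02  0.02] gap 29.1
 tote in bin: x -17.2 y -0.1 z(mid) 141.5 yawerr -0.01  pitch(own y) 0.41 roll -0.44 tilt 0.61
```

View pics/w4.png

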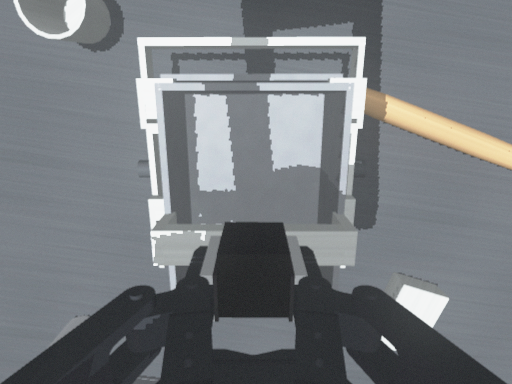

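View pics/side4.png

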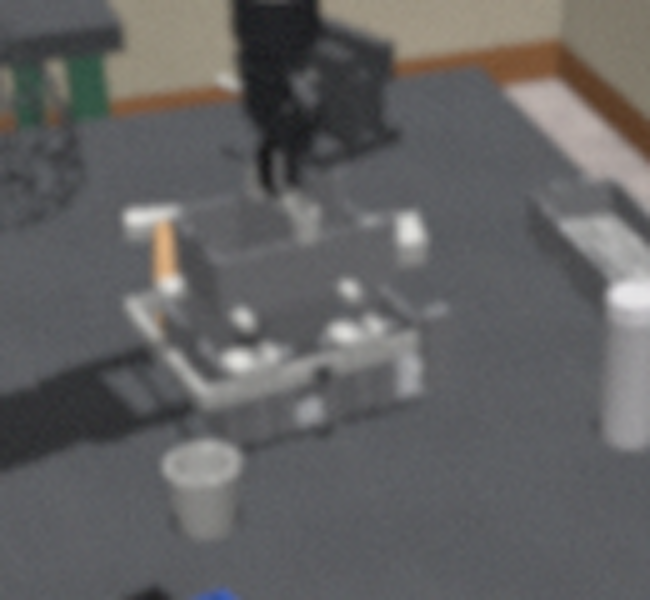

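View pics/sc4.png

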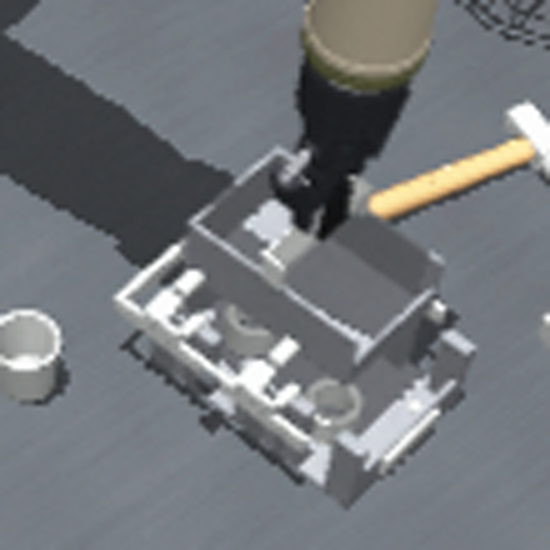

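```bash
python3 - <<'E'
from t import *
a=np.radians(A)
for n in ("s3",):
    d=dict(np.load(n+".npz")); p=pts(d)[90:200,250:360].reshape(-1,3)
    p=p[(p[:,0]>380)&(p[:,0]<660)&(p[:,1]>60)&(p[:,1]<300)]
    q=(p[:,:2]-B)@np.array([[np.cos(a),-np.sin(a)],[np.sin(a),np.cos(a)]])
    m=(abs(q[:,1])<62)&(abs(q[:,0])<130)&(p[:,2]>130)&(p[:,2]<178)
    m&=~((abs(q[:,0]+17)<40)&(abs(q[:,1])<50))
    m&=q[:,0]>5
    r=q[m]; print(len(r), "x max",np.sort(r[:,0])[-5:].round(1),"y",np.sort(r[:,1])[[3,-4]].round(1), "z", np.percentile(p[m][:,2],[5,50,90,99]).round(1))
    f=(abs(abs(q[:,1])-70)<8)&(p[:,2]>108)&(p[:,2]<128); print("feet", f.sum(), q[f].round(0).tolist()[:60], p[f][:,2].round(0).tolist())
    # wall-top points
    w=m&(p[:,2]>165); print("rim",q[w].min(0).round(1),q[w].max(0).round(1))
E
```

```text
269 x max [72.1 72.2 72.5 72.8 73. ] y [-55.5  55.7] z [131.8 150.8 172.2 175.8]
feet 32 [[-86.0, -64.0], [-82.0, -63.0], [-89.0, -74.0], [-88.0, -68.0], [-84.0, -67.0], [-81.0, -63.0], [-87.0, -76.0], [-84.0, -72.0], [-80.0, -71.0], [-77.0, -69.0], [-86.0, -75.0], [-80.0, -77.0], [-76.0, -75.0], [-78.0, -67.0], [-82.0, -74.0], [-76.0, -75.0], [11.0, -66.0], [17.0, -62.0], [12.0, -74.0], [14.0, -70.0], [17.0, -67.0], [21.0, -66.0], [13.0, -74.0], [16.0, -72.0], [21.0, -73.0], [21.0, -65.0], [15.0, -76.0], [19.0, -75.0], [21.0, -71.0], [22.0, -66.0], [21.0, -76.0], [24.0, -75.0]] [122.0, 124.0, 123.0, 118.0, 121.0, 120.0, 120.0, 119.0, 121.0, 122.0, 113.0, 120.0, 122.0, 113.0, 109.0, 115.0, 123.0, 125.0, 124.0, 123.0, 122.0, 126.0, 120.0, 120.0, 126.0, 119.0, 117.0, 120.0, 117.0, 113.0, 116.0, 117.0]
rim [  5.7 -54.9] [71.  55.7]
```

```bash
python3 - <<'E'
from t import *
a=np.radians(A)
d=dict(np.load("s0.npz")); p=pts(d)[110:200,250:360].reshape(-1,3)
p=p[(p[:,0]>380)&(p[:,0]<660)&(p[:,1]>60)&(p[:,1]<300)]
q=(p[:,:2]-B)@np.array([[np.cos(a),-np.sin(a)],[np.sin(a),np.cos(a)]])
m=(p[:,2]>85)&(p[:,2]<93)&(abs(abs(q[:,1])-74)<14)
x=np.sort(q[m,0]); print(m.sum(),x.round(0).tolist()); print(np.sort(q[m,1])[[2,-3]])
E
```

```text
147 [-105.0, -104.0, -104.0, -103.0, -102.0, -102.0, -102.0, -101.0, -101.0, -101.0, -101.0, -100.0, -100.0, -99.0, -99.0, -98.0, -97.0, -97.0, -97.0, -97.0, -97.0, -96.0, -96.0, -95.0, -95.0, -94.0, -94.0, -93.0, -93.0, -93.0, -93.0, -91.0, -90.0, -90.0, -90.0, -89.0, -89.0, -88.0, -88.0, -88.0, -87.0, -87.0, -86.0, -86.0, -86.0, -85.0, -85.0, -83.0, -83.0, -78.0, -78.0, -74.0, -72.0, -70.0, -70.0, -70.0, -69.0, -69.0, -69.0, -67.0, -67.0, -67.0, -67.0, -66.0, -65.0, -65.0, -65.0, -64.0, -63.0, -63.0, -62.0, -61.0, -6.0, -5.0, -4.0, -4.0, -4.0, -3.0, -2.0, -2.0, -2.0, -2.0, -1.0, -1.0, 1.0, 2.0, 2.0, 2.0, 2.0, 2.0, 2.0, 3.0, 3.0, 4.0, 4.0, 4.0, 5.0, 5.0, 6.0, 7.0, 8.0, 8.0, 8.0, 8.0, 9.0, 10.0, 11.0, 11.0, 12.0, 12.0, 13.0, 13.0, 14.0, 14.0, 14.0, 14.0, 15.0, 17.0, 19.0, 21.0, 22.0, 29.0, 29.0, 30.0, 30.0, 31.0, 32.0, 32.0, 32.0, 32.0, 32.0, 32.0, 33.0, 34.0, 34.0, 35.0, 35.0, 35.0, 36.0, 36.0, 36.0, 37.0, 38.0, 40.0, 98.0, 107.0, 110.0]
[-87.67257439  87.46786283]
```

Everything agrees so far:
- The tote's low end is at the bin's low end and it is centred across (rim ±55).
- The yaw error is about 0 and the tilt about 0.6°.
- The cameras put the tote at bin x between -14 and -17.

Now I'll lower it to just above the rails, a bit further towards the high end.

```bash
python3 -m pendant '[-0.5,0,-2,0,20,-0.5,0,-2,0,20,-0.5,0,-2,0,20,-0.3,0,-2,0,20,-0.3,0,-1.5,0,20,0,0,-1,0,20]'; python3 t.py
```

```text
time: 24.17
tool_pos: [504.3, 179.8, 193.1]
tcp_rot: [-179.7, -2.1, -171.6]
ft_force: [0.8, -0.1, -5.0]
finger_gap: 28.9
t 24.17 tcp [504.3 179.8 193.1] rot [-179.73   -2.08 -171.57] F [ 0.8 -0.1 -5. ] M [ 0.03 -0.08  0.01] gap 28.9
 tote in bin: x -17.8 y 0.2 z(mid) 132.4 yawerr -0.11  pitch(own y) 0.21 roll -0.43 tilt 0.48
```

```bash
python3 -m pendant '[-0.5,0,-1.5,0,20,-0.5,0,-1.5,0,20,-0.5,0,-1.5,0,20,-0.3,0,-1,0,20,0,0,-0.5,0,20]'; python3 t.py
```

```text
time: 24.58
tool_pos: [502.3, 179.8, 186.3]
tcp_rot: [-179.7, -2.1, -171.6]
ft_force: [-0.7, 0.5, -5.2]
finger_gap: 29.3
t 24.58 tcp [502.3 179.8 186.3] rot [-179.73   -2.09 -171.57] F [-0.7  0.5 -5.2] M [ 0.06 -0.05 -0.04] gap 29.3
 tote in bin: x -19.8 y 0.5 z(mid) 125.6 yawerr -0.12  pitch(own y) 0.22 roll -0.43 tilt 0.49
```

```bash
python3 -m pendant '[0,0,-0.5,0,20,0,0,-0.5,0,20,0,0,-0.5,0,20,0,0,-0.5,0,20,0,0,-0.5,0,20]'; python3 t.py
```

```text
time: 25.0
tool_pos: [502.4, 179.8, 183.7]
tcp_rot: [-179.7, -2.1, -171.6]
ft_force: [0.5, -0.7, -5.3]
finger_gap: 28.8
t 25.0 tcp [502.4 179.8 183.7] rot [-179.73   -2.08 -171.57] F [ 0.5 -0.7 -5.3] M [ 0.03 -0.03 -0.02] gap 28.8
 tote in bin: x -19.7 y 0.5 z(mid) 122.9 yawerr -0.12  pitch(own y) 0.21 roll -0.43 tilt 0.48
```

```bash
python3 -m pendant '[0,0,-0.4,0,20,0,0,-0.4,0,20,0,0,-0.4,0,20]'; python3 t.py
```

```text
time: 25.25
tool_pos: [502.4, 179.8, 182.4]
tcp_rot: [-179.7, -2.1, -171.6]
ft_force: [0.6, 0.4, -3.9]
finger_gap: 28.9
t 25.25 tcp [502.4 179.8 182.4] rot [-179.73   -2.07 -171.57] F [ 0.6  0.4 -3.9] M [ 0.06 -0.11  0.01] gap 28.9
 tote in bin: x -19.7 y 0.5 z(mid) 121.7 yawerr -0.12  pitch(own y) 0.20 roll -0.43 tilt 0.48
```

```bash
for i in 1 2 3; do python3 -m pendant '[0,0,-0.3,0,20,0,0,-0.3,0,20]' >/dev/null; python3 t.py; done
```

```text
t 25.42 tcp [502.4 179.8 181.7] rot [-179.73   -2.07 -171.57] F [-0.7 -0.6 -5.6] M [ 0.03 -0.06  0.05] gap 28.7
 tote in bin: x -19.6 y 0.5 z(mid) 121.0 yawerr -0.12  pitch(own y) 0.20 roll -0.43 tilt 0.47
t 25.58 tcp [502.5 179.8 181.1] rot [-179.73   -2.07 -171.57] F [ 0.5  0.5 -4.5] M [ 0.05 -0.09 -0.02] gap 29.0
 tote in bin: x -19.6 y 0.5 z(mid) 120.3 yawerr -0.12  pitch(own y) 0.20 roll -0.43 tilt 0.47
t 25.75 tcp [502.5 179.8 180.4] rot [-179.73   -2.06 -171.57] F [ 0.9  0.2 -5.3] M [-0.01 -0.03 -0.03] gap 29.0
 tote in bin: x -19.6 y 0.5 z(mid) 119.7 yawerr -0.11  pitch(own y) 0.19 roll -0.43 tilt 0.47
```

```bash
python3 -m pendant '[0,0,-0.3,0,20,0,0,-0.3,0,20,0,0,-0.3,0,20]' >/dev/null; python3 t.py; python3 -m pendant '[0,0,-0.3,0,20]' >/dev/null; python3 t.py;  python3 -m pendant '[0,0,-0.3,0,20]' >/dev/null; python3 t.py; python3 -m pendant '[0,0,-0.3,0,20]' >/dev/null; python3 t.py
```

```text
t 26.0 tcp [502.7 179.9 179.9] rot [-179.73   -2.03 -171.57] F [-1.1 -0.2 -2.7] M [-0.15  0.23 -0.02] gap 28.9
 tote in bin: x -19.3 y 0.5 z(mid) 119.2 yawerr -0.11  pitch(own y) 0.16 roll -0.43 tilt 0.46
t 26.08 tcp [502.8 179.9 179.9] rot [-179.73   -2.02 -171.57] F [-0.7  0.5 -1.9] M [-0.14  0.32  0.01] gap 28.6
 tote in bin: x -19.2 y 0.5 z(mid) 119.1 yawerr -0.11  pitch(own y) 0.15 roll -0.43 tilt 0.45
t 26.17 tcp [502.8 179.9 179.8] rot [-179.73   -2.01 -171.57] F [-1.5 -1.1 -1.3] M [-0.15  0.32  0.04] gap 28.7
 tote in bin: x -19.2 y 0.5 z(mid) 119.1 yawerr -0.11  pitch(own y) 0.14 roll -0.43 tilt 0.45
t 26.25 tcp [502.9 179.9 179.8] rot [-179.73   -2.   -171.57] F [-0.7 -0.  -1.3] M [-0.18  0.4  -0.03] gap 28.9
 tote in bin: x -19.1 y 0.5 z(mid) 119.1 yawerr -0.11  pitch(own y) 0.13 roll -0.43 tilt 0.45
```

Touchdown was soft: the z force went from -5.3 to -1.3 N, so about 4 N now rests on the rails and z has stopped changing. I'll hold briefly, then slide lightly along the bin's +x.

```bash
python3 -m pendant '[0,0,-0.3,0,20,0,0,-0.3,0,20,0,0,-0.2,0,20]' >/dev/null; python3 t.py; python3 -m pendant '[0.7,0.1,-0.3,0,20,0.7,0.1,-0.3,0,20,0.7,0.1,-0.3,0,20]' >/dev/null; python3 t.py
```

```text
t 26.5 tcp [503.  180.  179.7] rot [-179.73   -1.97 -171.56] F [-1.4  0.4  0.3] M [-0.2   0.61  0.01] gap 29.0
 tote in bin: x -19.0 y 0.5 z(mid) 119.0 yawerr -0.11  pitch(own y) 0.10 roll -0.43 tilt 0.44
t 26.75 tcp [504.4 180.2 178.9] rot [-179.74   -2.07 -171.56] F [-2.4  0.1  0.5] M [-0.19  1.3  -0.04] gap 28.7
 tote in bin: x -17.6 y 0.6 z(mid) 118.1 yawerr -0.10  pitch(own y) 0.20 roll -0.42 tilt 0.47
```

```bash
python3 -m pendant '[0.6,0.1,-0.1,0,20,0.6,0.1,-0.1,0,20]' >/dev/null; python3 t.py; python3 -m pendant '[0.6,0.1,-0.1,0,20,0.6,0.1,-0.1,0,20]' >/dev/null; python3 t.py
```

```text
t 26.92 tcp [505.  180.3 178.6] rot [-179.74   -2.19 -171.56] F [-4.1 -1.3  4.4] M [-0.31  1.65  0.02] gap 28.9
 tote in bin: x -17.2 y 0.6 z(mid) 117.9 yawerr -0.10  pitch(own y) 0.32 roll -0.42 tilt 0.53
t 27.08 tcp [505.9 180.5 178.6] rot [-179.74   -2.24 -171.55] F [-3.2 -0.9  1.8] M [-0.23  1.48  0.07] gap 28.8
 tote in bin: x -16.2 y 0.7 z(mid) 117.9 yawerr -0.10  pitch(own y) 0.37 roll -0.42 tilt 0.56
```

```bash
python3 - <<'E'
from t import *
d=viewer.snapshot("wrist"); st()
cv2.imwrite("pics/w5.png",cv2.resize(d["frame"],None,fx=1.5,fy=1.5))
p=pts(d).reshape(-1,3); p=p[np.isfinite(p[:,0])]
a=np.radians(A); q=(p[:,:2]-B)@np.array([[np.cos(a),-np.sin(a)],[np.sin(a),np.cos(a)]]); z=p[:,2]
m=(z>142)&(z<156)&(abs(q[:,1])<60)&(q[:,0]<60)&(q[:,0]>-120)
Am=np.c_[q[m],np.ones(m.sum())]; c=np.linalg.lstsq(Am,z[m],rcond=None)[0]; print(m.sum(),"dz/dx deg",np.degrees(c[:2]).round(2),c[2].round(1),q[m].min(0).round(1),q[m].max(0).round(1))
m=(z>85.5)&(z<91)&(abs(abs(q[:,1])-74)<14)&(q[:,0]<60); print("rail z",np.median(z[m]),q[m].min(0),q[m].max(0))
E
```

```text
t 27.13 tcp [506.1 180.6 178.6] rot [-179.74   -2.23 -171.55] F [-3.7 -1.8  2.4] M [-0.23  1.48 -0.02] gap 29.0
 tote in bin: x -16.1 y 0.7 z(mid) 117.9 yawerr -0.10  pitch(own y) 0.35 roll -0.42 tilt 0.55
4821 dz/dx deg [0.14 0.01] 147.4 [-99.2 -51.2] [29.1 57.8]
rail z 87.7600031610954 [-105.79846337  -87.99736546] [37.63137089 87.99768154]
```

View pics/w5.png

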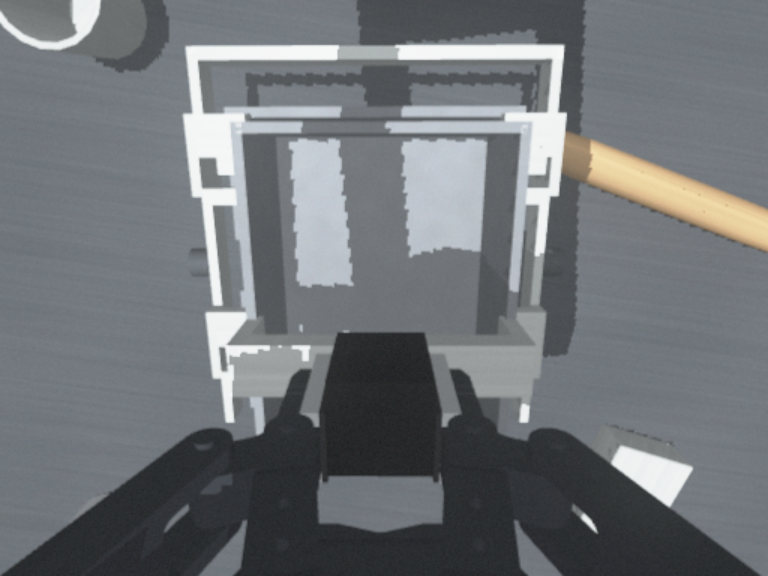

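```bash
python3 - <<'E'
from t import *
d=viewer.snapshot("wrist"); f=d["frame"]
a=cv2.resize(f[60:150,115:175],None,fx=6,fy=6,interpolation=cv2.INTER_CUBIC);b=cv2.resize(f[60:150,335:395],None,fx=6,fy=6,interpolation=cv2.INTER_CUBIC)
cv2.imwrite("pics/w6.png",np.hstack([a,b]))
E
```

```text
(no output)
```

View pics/w6.png

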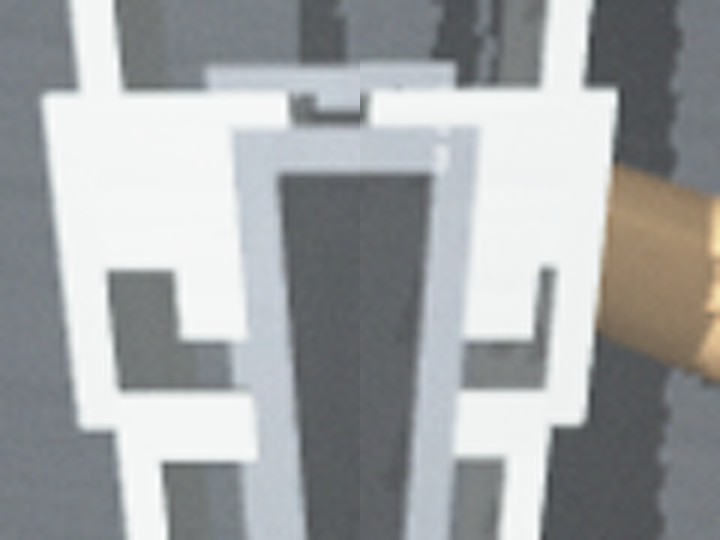

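The enlarged crop shows the rear feet resting on the pads, with the leading foot edge about 9 mm into the 15 mm wide notch. The notch runs rows 268–390 and the foot edge is at row 340, the same on both sides, so the yaw is good. About 4–5 mm remains if the picture is true, so I'll go on in small steps and feel.

```bash
python3 -m pendant '[0.6,-0.1,-0.1,0,20,0.6,-0.1,-0.1,0,20,0.6,-0.1,-0.1,0,20]' >/dev/null; python3 t.py; python3 -m pendant '[0.6,-0.1,-0.2,0,20,0.6,-0.1,-0.2,0,20]' >/dev/null; python3 t.py
```

```text
t 27.43 tcp [508.  180.6 178.6] rot [-179.77   -2.2  -171.54] F [-4.   0.   2.5] M [-0.27  1.47  0.02] gap 29.1
 tote in bin: x -14.2 y 0.5 z(mid) 117.9 yawerr -0.08  pitch(own y) 0.33 roll -0.39 tilt 0.51
t 27.6 tcp [509.4 180.6 178.6] rot [-179.78   -2.18 -171.54] F [-4.5  0.4  4.1] M [-0.19  1.58  0.01] gap 28.9
 tote in bin: x -12.8 y 0.2 z(mid) 117.9 yawerr -0.08  pitch(own y) 0.31 roll -0.38 tilt 0.49
```

```bash
python3 -m pendant '[0.5,0,-0.2,0,20]' >/dev/null; python3 t.py; python3 -m pendant '[0.5,0,-0.2,0,20]' >/dev/null; python3 t.py
```

```text
t 27.68 tcp [510.  180.6 178.4] rot [-179.78   -2.17 -171.54] F [-1.4 -0.5 -5.1] M [-0.02 -0.03 -0.04] gap 28.9
 tote in bin: x -12.1 y 0.1 z(mid) 117.7 yawerr -0.08  pitch(own y) 0.30 roll -0.38 tilt 0.48
t 27.77 tcp [511.1 180.5 177.7] rot [-179.77   -2.1  -171.55] F [-0.1  0.1 -5.7] M [-0.03  0.   -0.01] gap 29.1
 tote in bin: x -11.0 y -0.1 z(mid) 117.0 yawerr -0.09  pitch(own y) 0.23 roll -0.39 tilt 0.45
```

```bash
python3 -m pendant '[0.5,0,-0.2,0,20]' >/dev/null; python3 t.py; python3 -m pendant '[0.4,0,-0.3,0,20]' >/dev/null; python3 t.py
```

```text
t 27.85 tcp [512.  180.4 176.8] rot [-179.76   -2.06 -171.55] F [ 0.3  0.5 -5. ] M [0.08 0.1  0.13] gap 28.7
 tote in bin: x -10.1 y -0.3 z(mid) 116.1 yawerr -0.09  pitch(own y) 0.19 roll -0.40 tilt 0.44
t 27.93 tcp [512.4 180.3 175.8] rot [-179.76   -2.09 -171.55] F [-2.6  0.2 -3.5] M [0.03 0.61 0.16] gap 28.9
 tote in bin: x -9.8 y -0.5 z(mid) 115.0 yawerr -0.09  pitch(own y) 0.22 roll -0.40 tilt 0.46
```

All the load came off at kinematic x ≈ -12, and the tote is sinking past rail level. A light -2.6 N in x means a foot is touching the notch's front wall. I'll ease back slightly and lower slowly.

```bash
python3 -m pendant '[-0.8,-0.1,-0.2,0,20]' >/dev/null; python3 t.py; python3 -m pendant '[-0.3,0,-0.4,0,20,0,0,-0.4,0,20]' >/dev/null; python3 t.py
```

```text
t 28.02 tcp [511.6 180.1 174.8] rot [-179.75   -2.11 -171.56] F [ 0.4  0.1 -4.3] M [ 0.07  0.01 -0.01] gap 28.5
 tote in bin: x -10.6 y -0.6 z(mid) 114.1 yawerr -0.10  pitch(own y) 0.24 roll -0.41 tilt 0.48
t 28.18 tcp [511.3 179.9 173.1] rot [-179.73   -2.12 -171.57] F [ 0.6 -0.7 -5.6] M [ 0.02 -0.03  0.01] gap 28.6
 tote in bin: x -10.9 y -0.8 z(mid) 112.3 yawerr -0.11  pitch(own y) 0.25 roll -0.43 tilt 0.50
```

```bash
python3 -m pendant '[0.1,0,0,0,20]' >/dev/null; python3 t.py; python3 -m pendant '[0.1,0,-0.1,0,20]' >/dev/null; python3 t.py
```

```text
t 28.27 tcp [511.3 179.8 172.7] rot [-179.73   -2.13 -171.58] F [-0.3  0.  -4.7] M [-0.   -0.08 -0.01] gap 28.9
 tote in bin: x -10.9 y -0.8 z(mid) 112.0 yawerr -0.12  pitch(own y) 0.26 roll -0.43 tilt 0.50
t 28.35 tcp [511.5 179.8 172.5] rot [-179.73   -2.12 -171.58] F [-0.7  0.2 -4.1] M [-0.02 -0.11  0.04] gap 28.7
 tote in bin: x -10.7 y -0.9 z(mid) 111.8 yawerr -0.12  pitch(own y) 0.25 roll -0.43 tilt 0.50
```

```bash
python3 -m pendant '[0.1,0,-0.3,0,20]' >/dev/null; python3 t.py; python3 -m pendant '[0,0,-0.3,0,20]' >/dev/null; python3 t.py
```

```text
t 28.43 tcp [511.7 179.8 172.3] rot [-179.73   -2.1  -171.58] F [ 0.8  0.4 -5.3] M [ 0.01 -0.1   0.01] gap 28.8
 tote in bin: x -10.5 y -0.9 z(mid) 111.5 yawerr -0.12  pitch(own y) 0.23 roll -0.43 tilt 0.49
t 28.52 tcp [511.8 179.8 172. ] rot [-179.72   -2.09 -171.58] F [ 0.2  1.1 -5.5] M [-0.03 -0.07  0.04] gap 28.5
 tote in bin: x -10.4 y -0.9 z(mid) 111.2 yawerr -0.12  pitch(own y) 0.22 roll -0.44 tilt 0.49
```

```bash
python3 -m pendant '[0,0,-0.3,0,20,0,0,-0.3,0,20]' >/dev/null; python3 t.py; python3 -m pendant '[0,0,-0.3,0,20,0,0,-0.3,0,20]' >/dev/null; python3 t.py; python3 -m pendant '[0,0,-0.2,0,20,0,0,-0.2,0,20]' >/dev/null; python3 t.py
```

```text
t 28.68 tcp [512.  179.8 171.6] rot [-179.73   -2.06 -171.58] F [-0.2  0.4 -3.6] M [-0.02  0.07  0.07] gap 28.9
 tote in bin: x -10.1 y -0.9 z(mid) 110.8 yawerr -0.12  pitch(own y) 0.19 roll -0.44 tilt 0.47
t 28.85 tcp [512.2 179.9 171.5] rot [-179.73   -2.03 -171.57] F [-0.1 -0.7 -2.9] M [-0.03  0.35  0.06] gap 29.0
 tote in bin: x -10.0 y -0.9 z(mid) 110.7 yawerr -0.11  pitch(own y) 0.16 roll -0.43 tilt 0.46
t 29.02 tcp [512.2 179.9 171.5] rot [-179.73   -2.03 -171.57] F [ 0.  -0.4 -2.3] M [-0.05  0.32  0.02] gap 29.3
 tote in bin: x -9.9 y -0.9 z(mid) 110.7 yawerr -0.12  pitch(own y) 0.16 roll -0.43 tilt 0.46
```

```bash
python3 -m pendant '[0,0,-0.3,0,20,0,0,-0.3,0,20]' >/dev/null; python3 t.py; python3 -m pendant '[0,0,-0.3,0,20,0,0,-0.3,0,20]' >/dev/null; python3 t.py; python3 -m pendant '[0,0,-0.3,0,20,0,0,-0.3,0,20]' >/dev/null; python3 t.py
```

```text
t 29.18 tcp [512.3 179.9 171.4] rot [-179.73   -2.   -171.57] F [-1.1 -0.4 -1.5] M [-0.09  0.48  0.12] gap 28.4
 tote in bin: x -9.8 y -0.9 z(mid) 110.6 yawerr -0.11  pitch(own y) 0.13 roll -0.43 tilt 0.45
t 29.35 tcp [512.4 179.9 171.3] rot [-179.73   -1.98 -171.57] F [-0.9 -0.6 -0.1] M [-0.11  0.66  0.04] gap 28.7
 tote in bin: x -9.7 y -0.9 z(mid) 110.5 yawerr -0.11  pitch(own y) 0.11 roll -0.43 tilt 0.45
t 29.52 tcp [512.5 179.9 171.2] rot [-179.73   -1.96 -171.57] F [-0.3 -0.8  0.6] M [-0.2   0.83  0.01] gap 28.8
 tote in bin: x -9.5 y -0.9 z(mid) 110.5 yawerr -0.11  pitch(own y) 0.09 roll -0.43 tilt 0.44
```

```bash
python3 - <<'E'
from t import *
d=viewer.snapshot("wrist"); st(); f=d["frame"]
p=pts(d).reshape(-1,3); p=p[np.isfinite(p[:,0])]
a=np.radians(A); q=(p[:,:2]-B)@np.array([[np.cos(a),-np.sin(a)],[np.sin(a),np.cos(a)]]); z=p[:,2]
m=(z>134)&(z<146)&(abs(q[:,1])<60)&(q[:,0]<30)&(q[:,0]>-120)
Am=np.c_[q[m],np.ones(m.sum())]; c=np.linalg.lstsq(Am,z[m],rcond=None)[0]; print(m.sum(),"slopes deg",np.degrees(c[:2]).round(2),"z0",c[2].round(1),q[m].min(0).round(1),q[m].max(0).round(1))
A1=cv2.resize(f[50:150,105:175],None,fx=5,fy=5,interpolation=cv2.INTER_CUBIC);b=cv2.resize(f[50:150,335:405],None,fx=5,fy=5,interpolation=cv2.INTER_CUBIC)
cv2.imwrite("pics/w7.png",np.hstack([A1,b]))
E
```

```text
t 29.57 tcp [512.6 179.9 171.2] rot [-179.73   -1.96 -171.57] F [-1.5 -0.5  1.8] M [-0.23  0.81  0.03] gap 28.7
 tote in bin: x -9.5 y -0.9 z(mid) 110.5 yawerr -0.11  pitch(own y) 0.09 roll -0.43 tilt 0.44
4513 slopes deg [0.18 0.03] z0 139.6 [-92.1 -52.6] [30.  56.3]
```

View pics/w7.png

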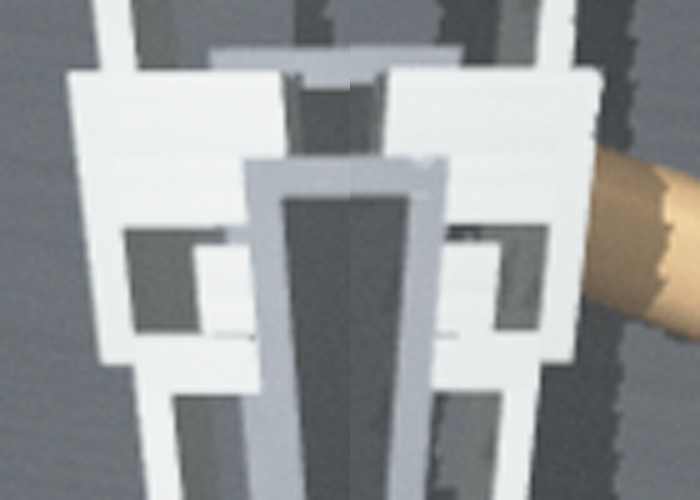

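Both rear feet sit inside the notches. The rim is at 139.6 (expect 140) and the slope is 0.18°. Releasing now.

```bash
python3 -m pendant '[0,0,0,0,32,0,0,0,0,36,0,0,0,0,42,0,0,0,0,50,0,0,0,0,60,0,0,0,0,85,0,0,0,0,85,0,0,0,0,85]'; python3 t.py
```

```text
time: 30.23
tool_pos: [514.8, 180.6, 172.6]
tcp_rot: [-179.8, -1.6, -171.6]
ft_force: [0.8, 0.5, 0.5]
finger_gap: 84.8
t 30.23 tcp [514.8 180.6 172.6] rot [-179.77   -1.62 -171.58] F [0.8 0.5 0.5] M [0.05 0.   0.02] gap 84.8
 tote in bin: x -6.8 y -0.6 z(mid) 111.9 yawerr -0.12  pitch(own y) -0.25 roll -0.39 tilt 0.46
```

```bash
python3 -m pendant '[0,0,4,0,85,0,0,8,0,85,0,0,15,0,85,0,0,20,0,85,0,0,20,0,85,0,0,20,0,85,0,0,20,0,85,0,0,10,0,85,0,0,5,0,85]'; python3 - <<'E'
from t import *
d=viewer.snapshot("wrist"); st(); f=d["frame"]
c=viewer.snapshot("scene"); s=viewer.snapshot("side")
cv2.imwrite("pics/w8.png",cv2.resize(f,None,fx=1.5,fy=1.5))
cv2.imwrite("pics/sc8.png",cv2.resize(c["frame"][90:200,250:360],None,fx=5,fy=5,interpolation=cv2.INTER_CUBIC))
cv2.imwrite("pics/fullsc8.png",cv2.resize(c["frame"],None,fx=1.5,fy=1.5))
p=pts(d).reshape(-1,3); p=p[np.isfinite(p[:,0])]
a=np.radians(A); q=(p[:,:2]-B)@np.array([[np.cos(a),-np.sin(a)],[np.sin(a),np.cos(a)]]); z=p[:,2]
m=(z>134)&(z<146)&(abs(q[:,1])<60)&(q[:,0]<80)&(q[:,0]>-120)
Am=np.c_[q[m],np.ones(m.sum())]; k=np.linalg.lstsq(Am,z[m],rcond=None)[0]; print(m.sum(),"slopes deg",np.degrees(k[:2]).round(2),"z0",k[2].round(1),q[m].min(0).round(1),q[m].max(0).round(1))
m=(z>156)&(z<170)&(abs(q[:,1])<60); print("bar/none",m.sum())
m=(z>196)&(z<206)&(abs(q[:,1])<30)&(abs(q[:,0])<40); print("block",m.sum(),np.median(z[m]),q[m].min(0).round(1),q[m].max(0).round(1))
E
```

```text
time: 30.98
tool_pos: [512.4, 180.0, 302.1]
tcp_rot: [-179.8, -1.8, -171.6]
ft_force: [0.5, 1.0, -0.2]
finger_gap: 85.0
t 31.03 tcp [512.8 180.1 303.1] rot [-179.76   -1.7  -171.58] F [-0.1 -0.6  1.8] M [ 0.    0.05 -0.01] gap 84.9
 tote in bin: x -8.9 y -0.8 z(mid) 242.3 yawerr -0.12  pitch(own y) -0.17 roll -0.40 tilt 0.44
1798 slopes deg [-0.09  0.09] z0 139.4 [-91.2 -52.4] [78.7 56.2]
bar/none 1849
block 1355 201.77038359121386 [-22.2 -13.3] [ 8.8 16.8]
```

View pics/w8.png

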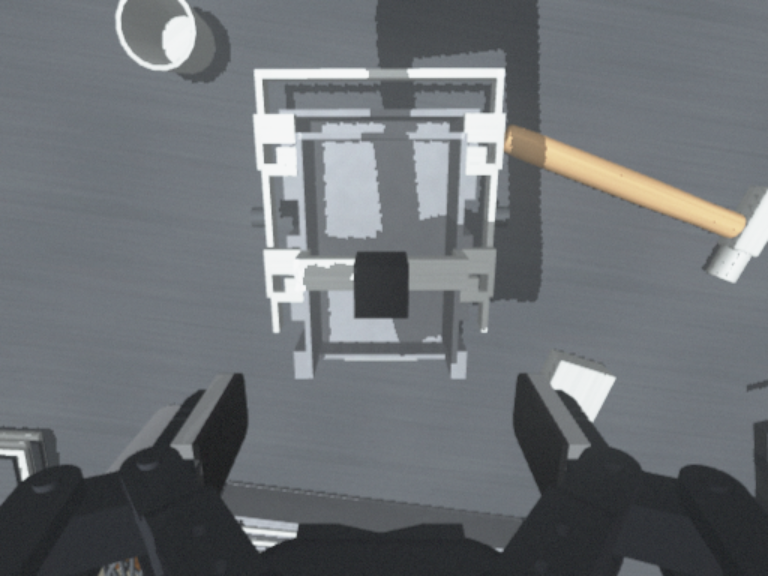

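View pics/sc8.png

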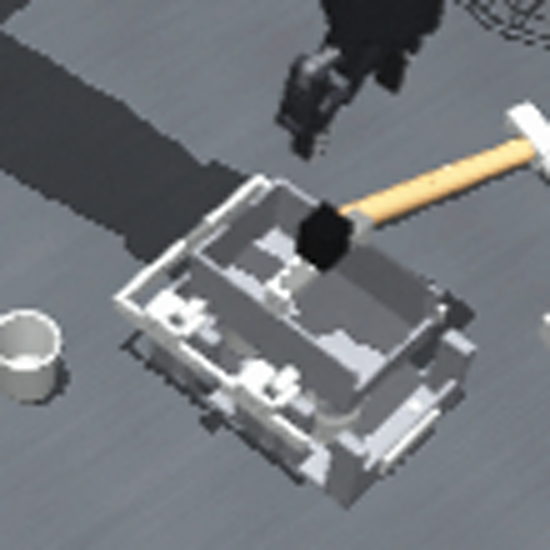

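View pics/fullsc8.png

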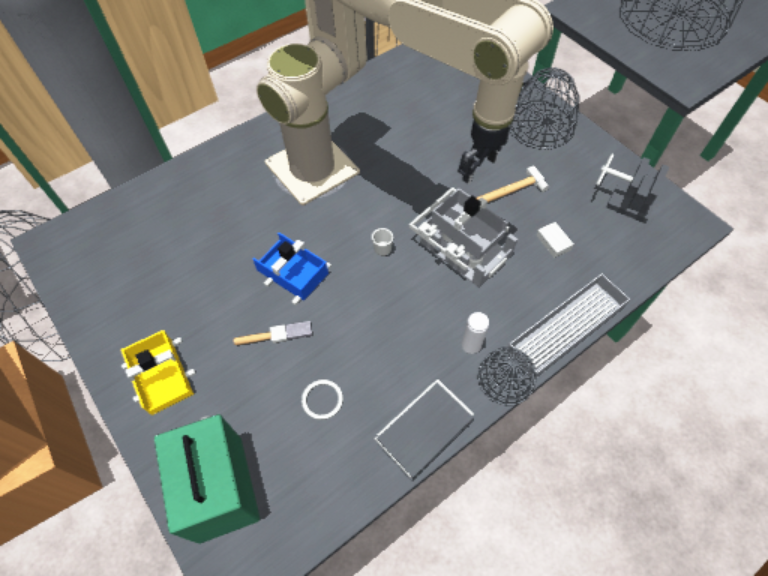

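The tote is down and level. The rim is at 139.4 with slopes within 0.1°. The block top at 201.8 puts the centre at about 110, at bin x ≈ -7, y ≈ +2. The feet show inside the notches and the bystanders look unmoved.

```bash
python3 -m pendant '[0,0,0,0,85,0,0,0,0,85]'; python3 -c "
from bench import job; print(job.hand_in())"
```

```text
time: 31.3
tool_pos: [511.0, 179.6, 297.1]
tcp_rot: [-179.7, -2.1, -171.6]
ft_force: [-0.0, -0.7, -0.2]
finger_gap: 85.0
the job is handed in; nothing more can be done
None
```

The tote is stacked on the bin with its low end at the bin's low end, and I handed the job in at 31.3 s. No verdict came back, so the result rests on my own checks.

**What I did:**
- I gripped the tote by its block and turned it half round.
- It went down on the rails with about 4 N of contact, just short of the notches.
- I slid it in steps of about 0.5 mm. The highest contact I read was about 10 N, taken between rows, so a brief peak could have been higher.
- The load came off when the feet reached the notches. I eased back from the front wall (2.6 N), lowered it slowly and released it.

**Last checks:**

| Check | Reading | Needed |
|---|---|---|
| Height of the tote's centre | about 109.8 mm | 107 to 112.5 mm |
| Tilt | about 0.1° | under 1.7° |
| Position along the bin | about -7 mm | within 16 mm |
| Position across the bin | about +2 mm | within 12 mm |

The wrist view shows the feet inside the notches. The bystanders look unmoved by eye against the first scene picture; I did not measure them.

**What disagreed:**
- **Tool tilt:** the tool tilted by up to 5.8° while carrying the tote. I worked it back to about 0.5° before setting down, which took about 13 s.
- **Position along the bin:** the cameras and the arm's own reading differed by 2–3 mm, so I found the notches by feel. The wrist picture had suggested a frame shift of about -9 mm, and the tote came to rest 2 mm from that.

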